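# Fit-test eyepiece sleeves on a slanted gauge pin

## Robot

A 6-joint arm with a two-finger parallel gripper is mounted at the origin on the work surface. World frame = base frame: x ahead of the robot, y to its left, z up, the work surface at z = 0. Lengths are in m, angles in rad, forces in N, time in s.
With the tool pointing down it reaches from about 0.275 to 0.85 m from the base axis. Payload 5.2 kg.
Tool frame: the origin (TCP) lies at the very end of the fingers, on their centre line; the grasp point (between the pads) lies 19 mm behind it (arm.hold_point_z is the distance from the TCP to the grasp point, in m); z points along the fingers, y is the direction in which the jaws open and shut (so a half turn about z gives the same grasp; the last joint's range is limited). The gripper opens to 85 mm and grips with 20 to 120 N. Pads are 22 mm wide; open, the fingers measure 114 mm over their backs; the gripper's body (76 mm by 85 mm) begins 54 mm behind the grasp point. The pads swing forward as they close: fully open they stand 13 mm farther back than shut.
Start: joints at [-1.498, 0.259, 1.535, -0, 1.348, -0.203], TCP at [0.15, -0.529, 0.231] pointing down, gripper open.
Joint ranges: [-3.14, 3.14], [-0.91, 2.08], [0.19, 2.58], [-1.22, 4.36], [0.22, 2.71], [-3.12, 3.12]. Speed limits (rad/s): [2.57, 2.57, 3.14, 3.14, 3.14, 3.14].

## Interface

Orientations are given as a unit quaternion [w, x, y, z].
In Python, from rig import monitor, camera, camera_info, arm gives the robot as it stands.
- The arm moves only by the tool apply_moves, never from a script. Its argument "deltas" is a list of rows, each an object with "dp": the shift along the tool's x, y, z in m, a list of three; "angular": the turn, a rotation vector about the tool's x, y, z in degrees, a list of three; "fingers": the opening, from 0 (shut) to 1 (fully open). In form: [{"dp": [dx, dy, dz], "angular": [rx, ry, rz], "fingers": fingers}, ...]. A call has 1 to 10 rows; each row shifts and turns the pose as measured when the row begins, along the tool's axes as they then stand; what a row does not reach is not made up. A row lasts 1/10 s, in which the tool goes at most 50 mm and 8.59 degrees, less where a joint would pass 70% of its speed; a pose out of reach is approached as far as the arm can. A call is refused whole if a number of a shift passes 0.05 or a number of a turn 8.59, either way. A call with a gripper value outside its range is refused whole. The fingers move at their own pace and stop on an object; "squeeze" is the grip in N (left out, the last holds). Time passes only in rows, so rows that do not move let the fingers close. It gives the time, the measured TCP pose, the force and the opening at its end, in the units of the state.
- monitor.read_state(): the state, without advancing time (a new reading comes with each control period).
- camera(name): name is "scene" or "top" or "wrist"; returns the picture (400x640x3 uint8, red, green, blue); there is no depth.
- camera_info(name): a dict with "fx", "fy", "cx", "cy" (pixels), "k1" (the pictures are not rectified: a ray, as slopes to the right and down, at radius r is drawn at 1 + k1 r^2 times it, then the intrinsics apply), "R" (3x3) and "t" (3): a world point X has camera coordinates R X + t; the wrist camera has in their place "hand_eye" (4x4, takes a point from camera to tool coordinates, whose origin is the TCP and whose axes are the flange's). Camera axes: x right, y down, z forward; pixel columns grow to the right and rows downward; lengths in m; the calibration is good to about 2 mm. A picture is of the moment at which its call begins: read the wrist's pose just before it. camera_info takes no time and is no camera call.
- arm.job_done(): hands the job in, once; it reports no verdict.
The state is a dict: "time": time; "joint_pos": joint angles; "dq": joint speeds; "tau": joint torques, N m; "tool_pos": TCP position; "tool_rot": TCP orientation; "wrist_force": force on the tool from outside, world axes, zero at the start; "moment": the same for the moment, N m; "opening": finger opening in m.
Only numpy, scipy, OpenCV 4.12 (cv2) and the standard library are available. Lean on these libraries where they do the work, as an engineer would, in place of code of your own. Each camera call takes 0.05 s, during which the arm holds its last target.

## Task

Check the two aluminium eyepiece sleeves on the slanted gauge pin, one at a time: with its underside first, slide the sleeve down the pin as far as it goes without forcing it, then draw it off and stand it upright in the green tray if it went fully home against the black collar, or in the red tray if it stopped short. Sort the first sleeve before you try the second, let go of both, and leave the bottle, the tip box and the stack of dishes where they are.

Things in the scene. Friction and masses are not known exactly. Their poses are not given: they have to be found in the camera images.
- sleeve_a: one of two look-alike aluminium tubes, 90 mm long, 44 mm outside, 34 mm bore, black band near each end, 150 g, loose, upright on the bench. Origin: centre of its underside; z along its axis, up. One of the two goes fully home on the pin; the other has a 27 mm step inside, 22 mm above its underside, and stops 22 mm short of the collar. Only trying tells which
- sleeve_b: one of two look-alike aluminium tubes, 90 mm long, 44 mm outside, 34 mm bore, black band near each end, 150 g, loose, upright on the bench. Origin: centre of its underside; z along its axis, up. One of the two goes fully home on the pin; the other has a 27 mm step inside, 22 mm above its underside, and stops 22 mm short of the collar. Only trying tells which
- gauge_pin: fixed bare steel pin, 30 mm diameter, 55 mm long, its last 14 mm tapering to 16 mm, on a black collar (52 mm diameter). It slants 30 degrees from vertical, tip leaning towards the robot and its left. Origin: centre of the pin's foot on the collar's face, 75 mm above the bench; z along the pin to its tip, y level. A sleeve fully home has its origin here and its z along this z
- gauge: the fixed white stand that carries the pin: base plate 150 x 90 x 16 mm with a slanted stem. Origin: on the bench under the pin's foot; the base plate reaches from 55 mm on its -x side to 95 mm on its +x side; the pin leans to its -x side
- tray_green: green open tray fixed to the bench, 130 x 130 mm outside, 25 mm high, walls and floor 5 mm thick (inside 120 x 120 mm, floor 5 mm above the bench). Origin: centre of its underside; z up. For the sleeve that goes fully home
- tray_red: red open tray fixed to the bench, 130 x 130 mm outside, 25 mm high, walls and floor 5 mm thick (inside 120 x 120 mm, floor 5 mm above the bench). Origin: centre of its underside; z up. For the sleeve that stops short
- bottle: bystander: closed amber bottle, 56 mm diameter, 120 mm high, upright. Origin: centre of its underside
- tip_box: bystander: closed pipette tip box, blue with a clear lid, 80 x 120 x 57 mm. Origin: centre of its underside
- dishes: bystander: stack of clear dishes, 90 mm diameter, 44 mm high. Origin: centre of its underside
Not all that is in view belongs to the job. Leave any blue look-alike of the sleeve_b alone.

How it is judged:
On the way, in this order (a step that is already met when the one before it is completed fails the run):
1. A sleeve has been tried on the pin: the through-bored one is home on the collar (within 5 mm), or the stepped one is against its stop (at least 1 N of contact), in line with the pin (((x of sleeve_a in the frame of gauge_pin between -0.006 and 0.006 m and y of sleeve_a in the frame of gauge_pin between -0.006 and 0.006 m and z of sleeve_a in the frame of gauge_pin between -0.004 and 0.005 m and angle between the z axis of sleeve_a and the z axis of gauge_pin, either way round below 0.14 rad) or (x of sleeve_b in the frame of gauge_pin between -0.006 and 0.006 m and y of sleeve_b in the frame of gauge_pin between -0.006 and 0.006 m and z of sleeve_b in the frame of gauge_pin between 0.013 and 0.03 m and angle between the z axis of sleeve_b and the z axis of gauge_pin, either way round below 0.14 rad and contact force between sleeve_b and gauge_pin above 1 N))), for 0.1 s.
2. That sleeve stands released in its proper tray (((x of sleeve_a in the frame of tray_green between -0.042 and 0.042 m and y of sleeve_a in the frame of tray_green between -0.042 and 0.042 m and z of sleeve_a in the frame of tray_green between 0.002 and 0.01 m and angle between sleeve_a's own z axis and vertical below 0.08 rad and linear speed of sleeve_a below 0.02 m/s and contact force between sleeve_a and the fingers below 0.05 N) or (x of sleeve_b in the frame of tray_red between -0.042 and 0.042 m and y of sleeve_b in the frame of tray_red between -0.042 and 0.042 m and z of sleeve_b in the frame of tray_red between 0.002 and 0.01 m and angle between sleeve_b's own z axis and vertical below 0.08 rad and linear speed of sleeve_b below 0.02 m/s and contact force between sleeve_b and the fingers below 0.05 N))), for 0.2 s.
3. While the first stays in its tray, the other sleeve has been tried on the pin in the same way ((((x of sleeve_a in the frame of tray_green between -0.042 and 0.042 m and y of sleeve_a in the frame of tray_green between -0.042 and 0.042 m and z of sleeve_a in the frame of tray_green between 0.002 and 0.01 m and angle between sleeve_a's own z axis and vertical below 0.08 rad and linear speed of sleeve_a below 0.02 m/s and contact force between sleeve_a and the fingers below 0.05 N) and (x of sleeve_b in the frame of gauge_pin between -0.006 and 0.006 m and y of sleeve_b in the frame of gauge_pin between -0.006 and 0.006 m and z of sleeve_b in the frame of gauge_pin between 0.013 and 0.03 m and angle between the z axis of sleeve_b and the z axis of gauge_pin, either way round below 0.14 rad and contact force between sleeve_b and gauge_pin above 1 N)) or ((x of sleeve_b in the frame of tray_red between -0.042 and 0.042 m and y of sleeve_b in the frame of tray_red between -0.042 and 0.042 m and z of sleeve_b in the frame of tray_red between 0.002 and 0.01 m and angle between sleeve_b's own z axis and vertical below 0.08 rad and linear speed of sleeve_b below 0.02 m/s and contact force between sleeve_b and the fingers below 0.05 N) and (x of sleeve_a in the frame of gauge_pin between -0.006 and 0.006 m and y of sleeve_a in the frame of gauge_pin between -0.006 and 0.006 m and z of sleeve_a in the frame of gauge_pin between -0.004 and 0.005 m and angle between the z axis of sleeve_a and the z axis of gauge_pin, either way round below 0.14 rad)))), for 0.1 s.
At the end, for the whole second after the job is handed in: The sleeve that went fully home stands upright (within 0.08 rad) on the floor of the green tray and the one that stopped short stands likewise in the red tray, both released and at rest (x of sleeve_a in the frame of tray_green between -0.042 and 0.042 m and y of sleeve_a in the frame of tray_green between -0.042 and 0.042 m and z of sleeve_a in the frame of tray_green between 0.002 and 0.01 m and angle between each of sleeve_a, sleeve_b's own z axis and vertical below 0.08 rad and linear speed of each of sleeve_a, sleeve_b below 0.02 m/s and contact force between each of sleeve_a, sleeve_b and the fingers below 0.05 N and x of sleeve_b in the frame of tray_red between -0.042 and 0.042 m and y of sleeve_b in the frame of tray_red between -0.042 and 0.042 m and z of sleeve_b in the frame of tray_red between 0.002 and 0.01 m); the robot touches nothing.
It fails at once if A sleeve is forced: more than 60 N between a sleeve and the gauge (contact force between any of sleeve_a, sleeve_b and gauge above 60 N).
It fails at once if A bystander (bottle, tip box, dishes) is moved more than 25 mm (distance of any of bottle, tip_box, dishes from where it was at the start of the episode above 0.025 m).
It also fails if it takes over 64 s, if anything falls off the work surface, if the arm or the gripper's body presses on something with over 40 N, if the wrist force passes 120 N, or if a joint passes its speed limit or range.

## Working session

There is one attempt and no reset: what is moved stays moved. The work goes in short steps, Python scripts to look and compute and a tool call to move; the robot and the scene stay as the last step left them, time stands still between calls to the robot, and variables do not carry over. Pictures are saved under pics/ and viewed, and the job is handed in when it is done.

Besides the shell and the picture viewer there is one more tool, called after "Request:" as name(argument=value, ...), one argument or row to a line, values as JSON. apply_moves: Moves the arm, as the interface text tells. Its arguments: {"type":"object","properties":{"deltas":{"type":"array","items":{"type":"object","properties":{"dp":{"type":"array","items":{"type":"number"}},"angular":{"type":"array","items":{"type":"number"}},"fingers":{"type":"number"}}}},"squeeze":{"type":"number"}},"required":["deltas"]}

```bash
mkdir -p pics; ls; python3 - <<'E'
from rig import monitor,camera,camera_info,arm
import cv2
for n in ["scene","top"]:
    cv2.imwrite(f"pics/{n}0.png",camera(n)[:,:,::-1])
    print(n,camera_info(n))
print(camera_info("wrist")); print(monitor.read_state()); print(arm.hold_point_z)
E
```

```text
pics
scene {'fx': 455.13356042694494, 'fy': 455.13356042694494, 'cx': 319.0322771298239, 'cy': 208.4739430440555, 'k1': -0.11509197502572317, 'R': array([[-0.6511924 ,  0.75880786,  0.01261324],
       [ 0.42947654,  0.38216838, -0.8182281 ],
       [-0.62569829, -0.52740683, -0.57475532]]), 't': array([ 0.30133737, -0.20915015,  1.78305989])}
top {'fx': 365.4537153682982, 'fy': 365.4537153682982, 'cx': 315.14758031690087, 'cy': 196.62377354732524, 'k1': -0.08625633203213186, 'R': array([[-1.08456928e-02, -9.99941076e-01,  4.63513157e-04],
       [-9.79492867e-01,  1.05306388e-02, -2.01203453e-01],
       [ 2.01186717e-01, -2.63619869e-03, -9.79549363e-01]]), 't': array([0.10580508, 0.59272567, 0.89683749])}
{'fx': 300.1086276857417, 'fy': 300.1086276857417, 'cx': 317.5148538191296, 'cy': 195.15840451214348, 'k1': -0.05274130306628239, 'hand_eye': array([[ 5.26623441e-04, -9.58462943e-01, -2.85216601e-01,
         7.26585236e-02],
       [ 9.99999829e-01,  5.77023904e-04, -9.26758042e-05,
         4.52625495e-05],
       [ 2.53403120e-04, -2.85216503e-01,  9.58463083e-01,
        -1.43724925e-01],
       [ 0.00000000e+00,  0.00000000e+00,  0.00000000e+00,
         1.00000000e+00]])}
{'time': 0.1, 'joint_pos': array([-1.49781111e+00,  2.59298444e-01,  1.53593098e+00, -2.02558311e-05,
        1.34797275e+00, -2.02790025e-01]), 'dq': array([ 0.00157797, -0.00079693, -0.00116547,  0.00194031,  0.00114637,
        0.00030814]), 'tau': array([ 1.46684582e-03, -4.46970105e+01, -2.91248131e+01, -3.66554568e-04,
        6.19814062e-03, -1.98468587e-05]), 'tool_pos': array([ 0.1497491 , -0.5287602 ,  0.23055968]), 'tool_rot': array([-8.03706645e-04,  9.90507925e-01,  1.37453273e-01,  4.23393006e-05]), 'wrist_force': array([-0.55638471,  0.46729478,  0.39651693]), 'moment': array([ 0.00494109, -0.02619802, -0.04623871]), 'opening': 0.08527948609968368}
0.0187
```

View pics/scene0.png

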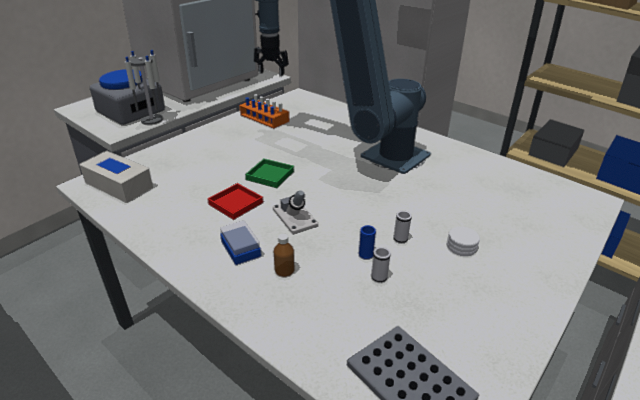

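View pics/top0.png

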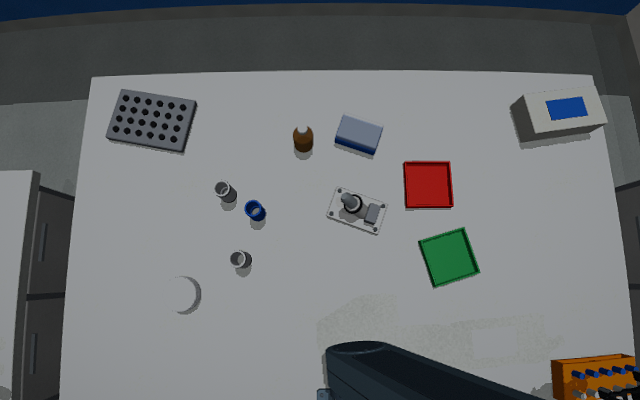

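The scene picture shows two grey sleeves around (402,226) and (381,264), with a blue decoy at (367,241). The gauge is at (296,212), green tray at (270,172) and red tray at (236,200). In the top view the sleeves are at (226,191) and (241,259) and the pin is near (350,203). I'll zoom in.

```bash
cat > h.py <<'E'
import numpy as np, cv2
from scipy.spatial.transform import Rotation as Ro
from scipy.optimize import least_squares
try:
    from rig import camera_info
except Exception: pass
def wristRT(st):
    H=np.array(camera_info("wrist")["hand_eye"]); q=st["tool_rot"]
    T=np.eye(4);T[:3,:3]=Ro.from_quat([q[1],q[2],q[3],q[0]]).as_matrix();T[:3,3]=st["tool_pos"]
    M=np.linalg.inv(T@H); return M[:3,:3],M[:3,3]
def proj(name,X,st=None):
    c=camera_info(name); R,t=(wristRT(st) if name=="wrist" else (np.array(c["R"]),np.array(c["t"])))
    P=np.atleast_2d(X)@R.T+t; s=P[:,:2]/P[:,2:]; s=s*(1+c["k1"]*(s**2).sum(1,keepdims=True))
    return s*[c["fx"],c["fy"]]+[c["cx"],c["cy"]]
def ray(name,uv,st=None):
    c=camera_info(name); R,t=(wristRT(st) if name=="wrist" else (np.array(c["R"]),np.array(c["t"])))
    d=(np.array(uv,float)-[c["cx"],c["cy"]])/[c["fx"],c["fy"]]; s=d.copy()
    for _ in range(30): s=d/(1+c["k1"]*(s@s))
    return -R.T@t, R.T@np.r_[s,1]
def atz(name,uv,z,st=None):
    o,d=ray(name,uv,st); return o+d*(z-o[2])/d[2]
E
python3 - <<'E'
import cv2
im=cv2.imread("pics/top0.png")
def c(n,x,y,w,h,s): cv2.imwrite(n,cv2.resize(im[y:y+h,x:x+w],None,fx=s,fy=s,interpolation=cv2.INTER_CUBIC))
c("pics/t_a.png",200,165,100,75,8); c("pics/t_c.png",200,235,100,75,8); c("pics/t_g.png",315,175,90,70,8); c("pics/t_t.png",395,150,100,75*2,4)
im=cv2.imread("pics/scene0.png"); c("pics/s_g.png",260,180,70,60,8)
from h import *
for uv,z in [((226,186),.09),((241,254),.09),((226,198),0),((240,266),0),((428,184),.005),((449,257),.005)]: print(uv,atz("top",uv,z).round(3))
E
```

```text
(226, 186) [0.618 0.328 0.09 ]
(241, 254) [0.445 0.284 0.09 ]
(226, 198) [0.605 0.349 0.   ]
(240, 266) [ 0.417  0.304 -0.   ]
(428, 184) [ 0.638 -0.219  0.005]
(449, 257) [ 0.434 -0.263  0.005]
```

View pics/t_a.png

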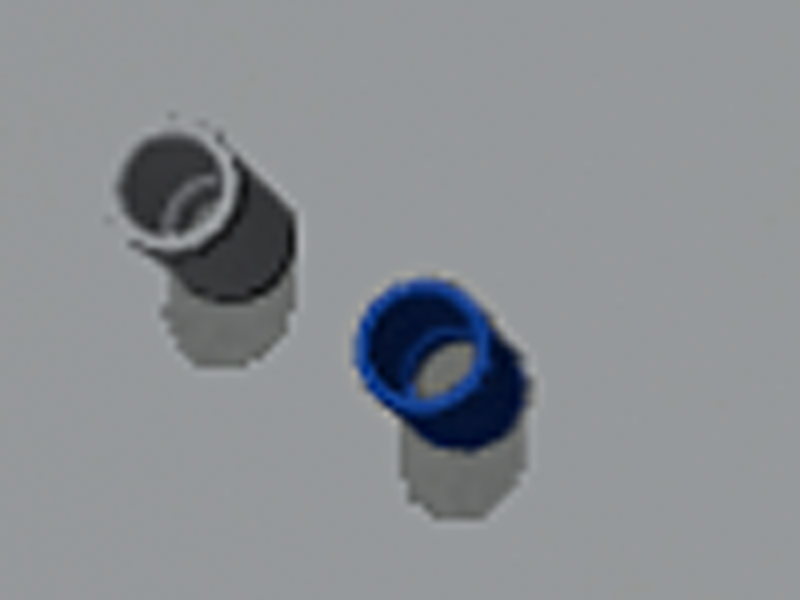

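View pics/t_c.png

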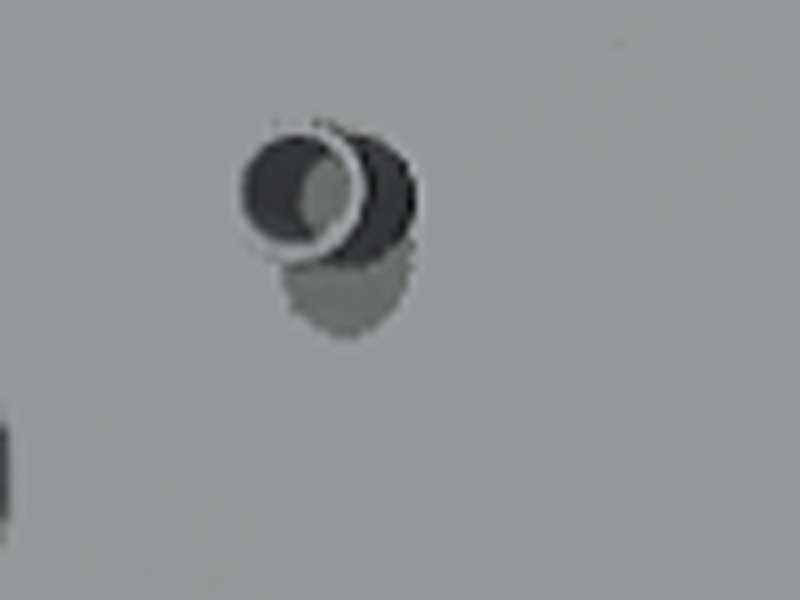

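View pics/t_g.png

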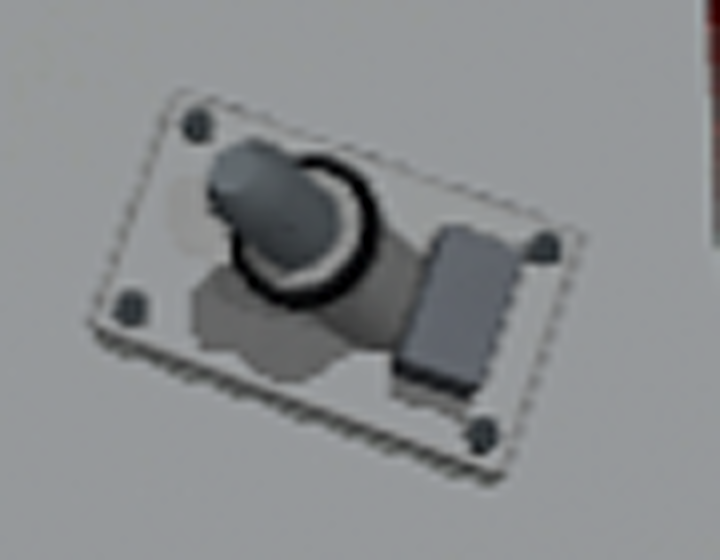

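View pics/t_t.png

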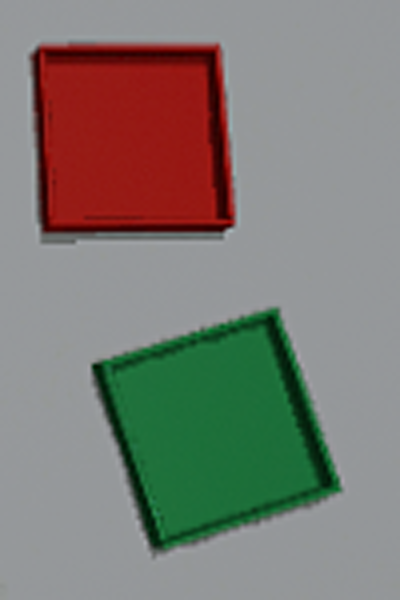

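View pics/s_g.png

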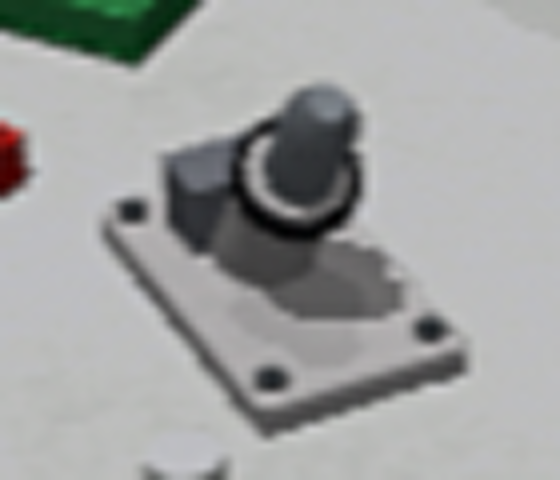

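```bash
cat > fit.py <<'E'
from h import *
def f(u,v,x0,y0,s): return ((u+.5)/s-.5+x0,(v+.5)/s-.5+y0)
T=lambda u,v:f(u,v,315,175,8); S=lambda u,v:f(u,v,260,180,8)
for z,ps in [(.016,[(175,92),(587,235),(505,468),(92,322)])]:
    P=[atz("top",T(*p),z) for p in ps]; print("base",np.round(P,4).tolist()); 
    print([np.linalg.norm(P[i]-P[i-1]).round(4) for i in range(4)])
P=[atz("scene",S(*p),.016) for p in [(105,215),(467,350),(265,418)]]; print("scene base",np.round(P,4).tolist())
# bases: gauge frame fit
# collar centre
def tri(a,b):
    o1,d1=ray("top",a);o2,d2=ray("scene",b);A=np.c_[d1,-d2];s=np.linalg.lstsq(A,o2-o1,rcond=None)[0];p,q=o1+d1*s[0],o2+d2*s[1];return (p+q)/2,np.linalg.norm(p-q)
print("collar",tri(T(305,230),S(297,178)), "tip",tri(T(236,165),S(322,100)))
E
python3 fit.py
```

```text
base [[0.632, 0.0402, 0.016], [0.5803, -0.1, 0.016], [0.5008, -0.0683, 0.016], [0.5522, 0.0702, 0.016]]
[np.float64(0.0853), np.float64(0.1494), np.float64(0.0856), np.float64(0.1477)]
scene base [[0.5841, -0.0919, 0.016], [0.5558, 0.0752, 0.016], [0.6374, 0.0465, 0.016]]
collar (array([0.57263591, 0.00309827, 0.07124898]), np.float64(0.0008804590195798042)) tip (array([0.5840524 , 0.02843536, 0.1228442 ]), np.float64(0.0008232616545356407))
```

```bash
cat >> h.py <<'E'
def go(st,pos,Rm=None):
    "total shift in present tool axes, rotvec deg"
    q=st["tool_rot"];R=Ro.from_quat([q[1],q[2],q[3],q[0]]).as_matrix()
    print("tcp",st["tool_pos"].round(4),"F",st["wrist_force"].round(2),"t",st["time"],"dp",(R.T@(np.array(pos)-st["tool_pos"])).round(4),end=" ")
    if Rm is not None: print("rot",np.degrees(Ro.from_matrix(R.T@Rm).as_rotvec()).round(2),end="")
    print()
def down(yaw):
    c,s=np.cos(np.radians(yaw)),np.sin(np.radians(yaw)); return np.array([[c,s,0],[s,-c,0],[0,0,-1.]])
E
python3 - <<'E'
from h import *
from rig import monitor
st=monitor.read_state()
for uv in [(222.2,188.3),(237.8,258.6)]: print(atz("top",uv,.09).round(4))
go(st,[.437,.292,.25],down(15.8))
E
```

```text
[0.612  0.3373 0.09  ]
[0.4338 0.2918 0.09  ]
tcp [ 0.1497 -0.5288  0.2306] F [-0.56  0.47  0.4 ] t 0.1 dp [ 0.4999 -0.7116 -0.0182] rot [-0.09 -0.02  0.  ]
```

Request:
apply_moves(
  deltas=[
    {"dp": [0.028, -0.04, -0.002], "angular": [0, 0, 0], "fingers": 1},
    {"dp": [0.028, -0.04, -0.002], "angular": [0, 0, 0], "fingers": 1},
    {"dp": [0.028, -0.04, -0.002], "angular": [0, 0, 0], "fingers": 1},
    {"dp": [0.028, -0.04, -0.002], "angular": [0, 0, 0], "fingers": 1},
    {"dp": [0.028, -0.04, -0.002], "angular": [0, 0, 0], "fingers": 1},
    {"dp": [0.028, -0.04, -0.002], "angular": [0, 0, 0], "fingers": 1},
    {"dp": [0.028, -0.04, -0.002], "angular": [0, 0, 0], "fingers": 1},
    {"dp": [0.028, -0.04, -0.002], "angular": [0, 0, 0], "fingers": 1},
    {"dp": [0.028, -0.04, -0.002], "angular": [0, 0, 0], "fingers": 1},
  ],
  squeeze=40,
)

```text
time: 1.0
tool_pos: [0.2942, -0.1074, 0.2455]
tool_rot: [-0.004, 0.991, 0.131, 0.0]
wrist_force: [1.8, 0.5, -0.8]
opening: 0.0853
```

```bash
python3 - <<'E'
from h import *
from rig import monitor
go(monitor.read_state(),[.435,.292,.25],down(15.8))
E
```

```text
tcp [ 0.2942 -0.1074  0.2455] F [ 1.76  0.47 -0.76] t 1.0 dp [ 0.2397 -0.3491 -0.0013] rot [-0.45 -0.11 -0.75]
```

Request:
apply_moves(
  deltas=[
    {"dp": [0.027, -0.039, 0], "angular": [0, 0, 0], "fingers": 1},
    {"dp": [0.027, -0.039, 0], "angular": [0, 0, 0], "fingers": 1},
    {"dp": [0.027, -0.039, 0], "angular": [0, 0, 0], "fingers": 1},
    {"dp": [0.027, -0.039, 0], "angular": [0, 0, 0], "fingers": 1},
    {"dp": [0.027, -0.039, 0], "angular": [0, 0, 0], "fingers": 1},
    {"dp": [0.027, -0.039, 0], "angular": [0, 0, 0], "fingers": 1},
    {"dp": [0.027, -0.039, 0], "angular": [0, 0, 0], "fingers": 1},
    {"dp": [0.027, -0.039, 0], "angular": [0, 0, 0], "fingers": 1},
    {"dp": [0.027, -0.039, 0], "angular": [0, 0, 0], "fingers": 1},
    {"dp": [0, 0, 0], "angular": [0, 0, 0], "fingers": 1},
  ],
)

```text
time: 2.0
tool_pos: [0.4381, 0.319, 0.2469]
tool_rot: [-0.003, 0.991, 0.134, 0.002]
wrist_force: [0.5, 0.2, 0.3]
opening: 0.0854
```

```bash
python3 - <<'E'
from h import *
from rig import monitor,camera
st=monitor.read_state()
go(st,[.435,.292,.15],down(15.8))
cv2.imwrite("pics/w1.png",camera("wrist")[:,:,::-1])
print(proj("wrist",[[.435,.292,.09],[.435,.292,0]],st), st["joint_pos"])
E
```

```text
tcp [0.4381 0.319  0.2469] F [0.47 0.25 0.27] t 2.0 dp [-0.0106  0.0256  0.0968] rot [-0.28 -0.27 -0.37]
[[342.46401272 189.78059861]
 [337.39905563 171.92045315]] [0.42063526 0.23002928 1.53406083 0.00423386 1.37209788 1.72134307]
```

View pics/w1.png

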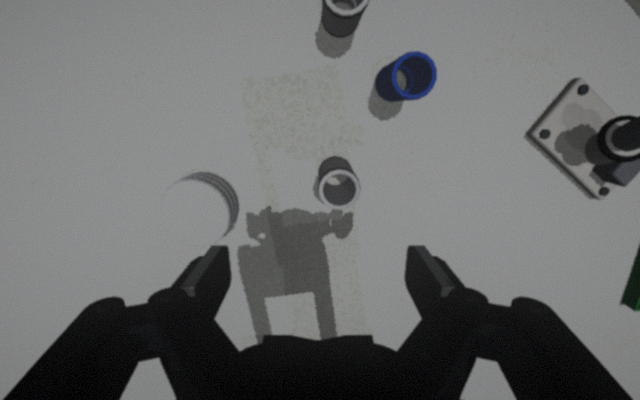

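```bash
python3 - <<'E'
from h import *
from rig import monitor
im=cv2.imread("pics/w1.png");cv2.imwrite("pics/w1c.png",cv2.resize(im[145:215,300:380],None,fx=8,fy=8,interpolation=cv2.INTER_CUBIC))
st=monitor.read_state()
print(atz("wrist",(339.5,187.5),.09,st))
E
```

```text
[0.43537506 0.29312719 0.09      ]
```

View pics/w1c.png

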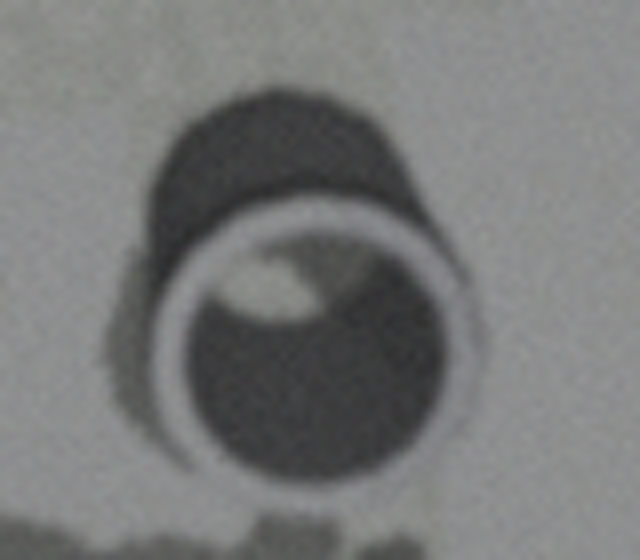

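Request:
apply_moves(
  deltas=[
    {"dp": [-0.006, 0.013, 0.02], "angular": [-0.28, -0.27, -0.37], "fingers": 1},
    {"dp": [-0.005, 0.012, 0.03], "angular": [0, 0, 0], "fingers": 1},
    {"dp": [0, 0, 0.03], "angular": [0, 0, 0], "fingers": 1},
    {"dp": [0, 0, 0], "angular": [0, 0, 0], "fingers": 1},
  ],
)

```text
time: 2.45
tool_pos: [0.4313, 0.2855, 0.1647]
tool_rot: [0.002, 0.99, 0.138, -0.001]
wrist_force: [-0.8, -0.6, 0.0]
opening: 0.0858
```

```bash
python3 - <<'E'
from h import *
from rig import monitor
go(monitor.read_state(),[.4343,.2926,.046],down(15.8))
E
```

```text
tcp [0.4313 0.2855 0.1647] F [-0.84 -0.6   0.01] t 2.45 dp [ 0.0052 -0.0064  0.1186] rot [0.21 0.2  0.05]
```

Request:
apply_moves(
  deltas=[
    {"dp": [0.005, -0.006, 0.03], "angular": [0.2, 0.2, 0], "fingers": 1},
    {"dp": [0, 0, 0.03], "angular": [0, 0, 0], "fingers": 1},
    {"dp": [0, 0, 0.01], "angular": [0, 0, 0], "fingers": 1},
    {"dp": [0, 0, 0], "angular": [0, 0, 0], "fingers": 1},
  ],
)

```text
time: 2.85
tool_pos: [0.4367, 0.2901, 0.0984]
tool_rot: [-0.0, 0.991, 0.136, 0.003]
wrist_force: [0.0, 0.7, -0.4]
opening: 0.0857
```

```bash
python3 - <<'E'
from h import *
from rig import monitor,camera
st=monitor.read_state()
go(st,[.4343,.2926,.046],down(15.8))
cv2.imwrite("pics/w2.png",camera("wrist")[:,:,::-1])
print(proj("wrist",[[.4343,.2926,.09],[.4343,.2926,0]],st))
E
```

```text
tcp [0.4367 0.2901 0.0984] F [ 0.01  0.65 -0.39] t 2.85 dp [-0.002  -0.0031  0.0524] rot [ 0.03 -0.31 -0.15]
[[311.97809067 245.27162461]
 [313.84112325 198.39231999]]
```

View pics/w2.png

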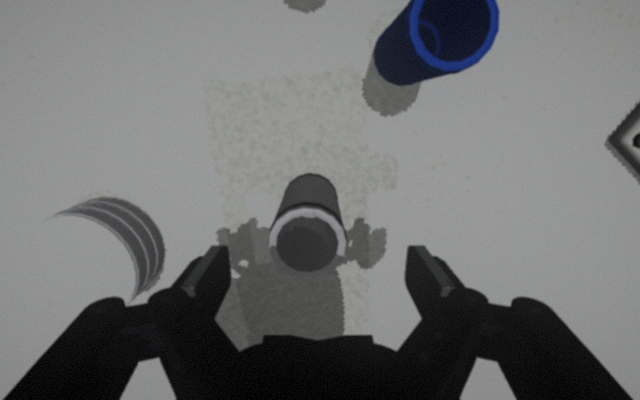

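```bash
python3 - <<'E'
from h import *
from rig import monitor
im=cv2.imread("pics/w2.png");cv2.imwrite("pics/w2c.png",cv2.resize(im[165:285,250:370],None,fx=5,fy=5,interpolation=cv2.INTER_CUBIC))
st=monitor.read_state()
# predicted rim outlines for candidate centers
for c in [(.4343,.2926)]:
    a=np.linspace(0,2*np.pi,60); P=proj("wrist",np.c_[c[0]+.022*np.cos(a),c[1]+.022*np.sin(a),0*a+.09],st); print(P.min(0),P.max(0))
print(atz("wrist",(309,239),.09,st))
E
```

```text
[272.87750813 208.32726345] [351.38900275 279.87217497]
[0.43765656 0.29532836 0.09      ]
```

View pics/w2c.png

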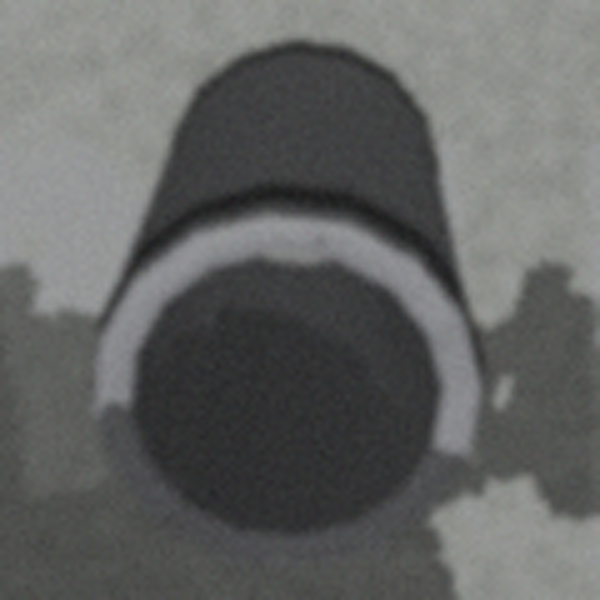

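Request:
apply_moves(
  deltas=[
    {"dp": [-0.002, -0.004, 0.02], "angular": [0, -0.3, -0.15], "fingers": 1},
    {"dp": [0, 0, 0.02], "angular": [0, 0, 0], "fingers": 1},
    {"dp": [0, 0, 0.01], "angular": [0, 0, 0], "fingers": 1},
    {"dp": [0, 0, 0], "angular": [0, 0, 0], "fingers": 1},
  ],
)

```text
time: 3.3
tool_pos: [0.4399, 0.2954, 0.0559]
tool_rot: [-0.001, 0.991, 0.137, 0.007]
wrist_force: [-0.7, -0.5, 0.9]
opening: 0.0857
```

```bash
python3 - <<'E'
from h import *
from rig import monitor
go(monitor.read_state(),[.434,.294,.046],down(15.8))
E
```

```text
tcp [0.4399 0.2954 0.0559] F [-0.68 -0.47  0.89] t 3.3 dp [-0.0062 -0.0003  0.0099] rot [-0.04 -0.83 -0.02]
```

Request:
apply_moves(
  deltas=[
    {"dp": [-0.006, 0, 0.008], "angular": [0, -0.8, 0], "fingers": 1},
    {"dp": [0, 0, 0], "angular": [0, 0, 0], "fingers": 1},
  ],
)

```text
time: 3.5
tool_pos: [0.4353, 0.2941, 0.0496]
tool_rot: [-0.001, 0.991, 0.137, 0.001]
wrist_force: [-0.7, 0.1, 0.7]
opening: 0.0856
```

```bash
python3 - <<'E'
from h import *
from rig import monitor
go(monitor.read_state(),[.434,.294,.046],down(15.8))
E
```

```text
tcp [0.4353 0.2941 0.0496] F [-0.72  0.11  0.65] t 3.5 dp [-0.0013 -0.0002  0.0036] rot [-0.06 -0.16 -0.02]
```

Request:
apply_moves(
  deltas=[
    {"dp": [-0.001, 0, 0.003], "angular": [0, 0, 0], "fingers": 1},
    {"dp": [0, 0, 0], "angular": [0, 0, 0], "fingers": 0},
    {"dp": [0, 0, 0], "angular": [0, 0, 0], "fingers": 0},
    {"dp": [0, 0, 0], "angular": [0, 0, 0], "fingers": 0},
    {"dp": [0, 0, 0], "angular": [0, 0, 0], "fingers": 0},
    {"dp": [0, 0, 0], "angular": [0, 0, 0], "fingers": 0},
    {"dp": [0, 0, 0], "angular": [0, 0, 0], "fingers": 0},
  ],
  squeeze=40,
)

```text
time: 4.2
tool_pos: [0.4353, 0.2943, 0.0481]
tool_rot: [-0.001, 0.991, 0.137, 0.003]
wrist_force: [-0.2, 0.4, 0.5]
opening: 0.042
```

```bash
python3 - <<'E'
from h import *
from rig import monitor,camera
st=monitor.read_state()
go(st,[.434,.294,.046],down(15.8))
cv2.imwrite("pics/w3.png",camera("wrist")[:,:,::-1])
print(st["opening"])
E
```

```text
tcp [0.4353 0.2943 0.0481] F [-0.23  0.38  0.48] t 4.2 dp [-0.0014 -0.0001  0.0021] rot [-0.08 -0.32 -0.02]
0.041961981310575554
```

View pics/w3.png

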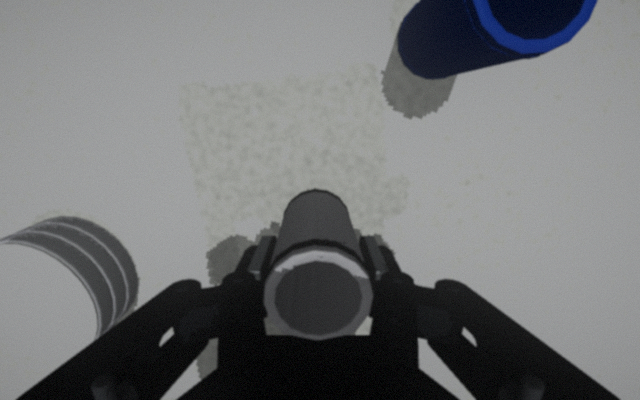

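```bash
cat >> h.py <<'E'
def projtool(P):
    c=camera_info("wrist");H=np.linalg.inv(np.array(c["hand_eye"]));P=np.atleast_2d(P)@H[:3,:3].T+H[:3,3];s=P[:,:2]/P[:,2:]
    s=s*(1+c["k1"]*(s**2).sum(1,keepdims=True)); return s*[c["fx"],c["fy"]]+[c["cx"],c["cy"]]
def bounds(x,y,z,r):
    a=np.linspace(0,2*np.pi,180);P=projtool(np.c_[x+r*np.cos(a),y+r*np.sin(a),0*a+z]);return np.r_[P.min(0),P.max(0)].round(1)
E
python3 - <<'E'
from h import *
im=cv2.imread("pics/w3.png");cv2.imwrite("pics/w3c.png",cv2.resize(im[180:350,250:390],None,fx=4,fy=4,interpolation=cv2.INTER_CUBIC))
for x in [-.003,-.002,0,.002]: print(x,bounds(x,0,-.042,.022),bounds(x,0,-.042,.017))
E
```

```text
-0.003 [262.3 254.7 372.4 347.6] [274.8 266.4 359.9 338.2]
-0.002 [262.2 252.3 372.6 345.8] [274.7 264.1 360.  336.3]
0 [261.9 247.5 372.9 342. ] [274.5 259.4 360.2 332.4]
0.002 [261.6 242.6 373.2 338.2] [274.3 254.7 360.5 328.5]
```

View pics/w3c.png

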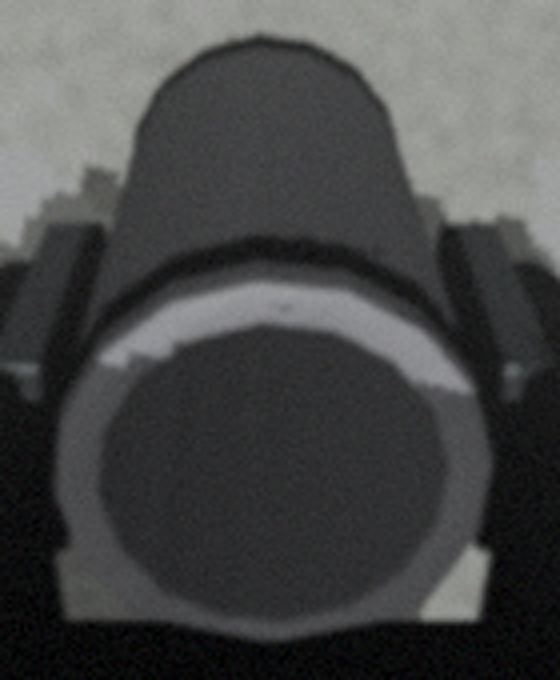

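Request:
apply_moves(
  deltas=[
    {"dp": [0, 0, -0.02], "angular": [0, 0, 0], "fingers": 0},
    {"dp": [0, 0, -0.04], "angular": [0, 0, 0], "fingers": 0},
    {"dp": [0, 0, -0.04], "angular": [0, 0, 0], "fingers": 0},
    {"dp": [0, 0, -0.04], "angular": [0, 0, 0], "fingers": 0},
    {"dp": [0, 0, -0.04], "angular": [0, 0, 0], "fingers": 0},
    {"dp": [0, 0, -0.02], "angular": [0, 0, 0], "fingers": 0},
  ],
)

```text
time: 4.85
tool_pos: [0.4308, 0.2923, 0.2498]
tool_rot: [0.001, 0.991, 0.137, -0.004]
wrist_force: [0.2, 0.9, -1.4]
opening: 0.0426
```

```bash
python3 - <<'E'
from h import *
from rig import monitor
st=monitor.read_state()
go(st,[.495,-.02,.26],down(15.8)); print(st["opening"])
E
```

```text
tcp [0.4308 0.2923 0.2498] F [ 0.18  0.87 -1.38] t 4.85 dp [-0.0232  0.318  -0.0101] rot [-0.01  0.49 -0.03]
0.04256932346755943
```

Request:
apply_moves(
  deltas=[
    {"dp": [-0.003, 0.03, -0.003], "angular": [0, 0.4, 0], "fingers": 0},
    {"dp": [-0.003, 0.045, -0.003], "angular": [0, 0, 0], "fingers": 0},
    {"dp": [-0.003, 0.045, -0.003], "angular": [0, 0, 0], "fingers": 0},
    {"dp": [-0.003, 0.045, 0], "angular": [0, 0, 0], "fingers": 0},
    {"dp": [-0.003, 0.045, 0], "angular": [0, 0, 0], "fingers": 0},
    {"dp": [-0.003, 0.045, 0], "angular": [0, 0, 0], "fingers": 0},
    {"dp": [-0.003, 0.04, 0], "angular": [0, 0, 0], "fingers": 0},
    {"dp": [-0.002, 0.02, 0], "angular": [0, 0, 0], "fingers": 0},
    {"dp": [0, 0, 0], "angular": [0, 0, 0], "fingers": 0},
    {"dp": [0, 0, 0], "angular": [0, 0, 0], "fingers": 0},
  ],
)

```text
time: 5.85
tool_pos: [0.4973, -0.0268, 0.2619]
tool_rot: [-0.002, 0.99, 0.139, 0.003]
wrist_force: [-0.9, 0.1, -1.3]
opening: 0.0423
```

```bash
python3 - <<'E'
from h import *
from rig import monitor,camera
import pickle
st=monitor.read_state(); im=camera("wrist")
pickle.dump(st,open("st4.pkl","wb"))
go(st,[.495,-.02,.26],down(15.8)); print(st["opening"])
cv2.imwrite("pics/w4.png",im[:,:,::-1])
E
```

```text
tcp [ 0.4973 -0.0268  0.2619] F [-0.88  0.09 -1.34] t 5.85 dp [-0.0003 -0.0071  0.002 ] rot [-0.12 -0.4   0.15]
0.042253103736281106
```

View pics/w4.png

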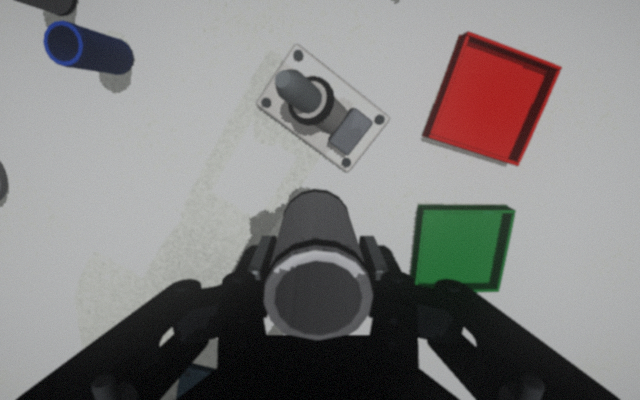

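```bash
python3 - <<'E'
from h import *
im=cv2.imread("pics/w4.png");cv2.imwrite("pics/w4c.png",cv2.resize(im[35:180,245:400],None,fx=5,fy=4,interpolation=cv2.INTER_CUBIC))
cv2.imwrite("pics/w4d.png",cv2.resize(im[60:140,255:345],None,fx=8,fy=7,interpolation=cv2.INTER_CUBIC))
E
```

```text
(no output)
```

View pics/w4c.png

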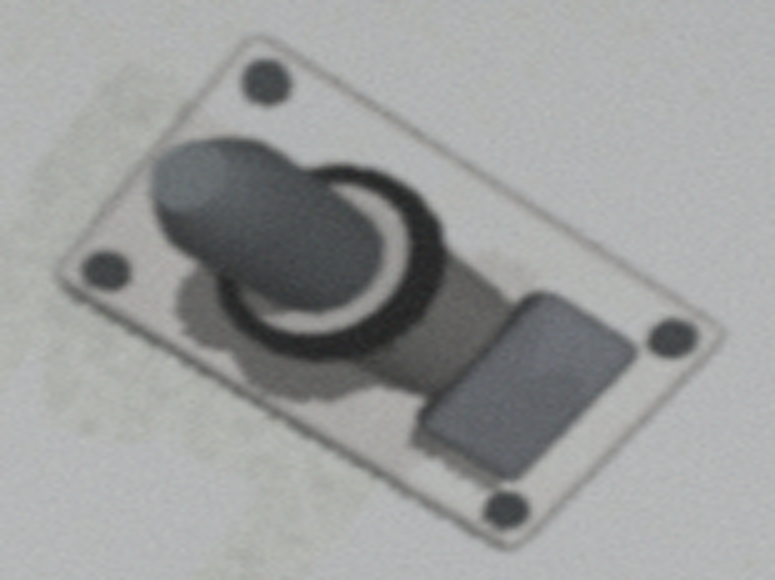

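View pics/w4d.png

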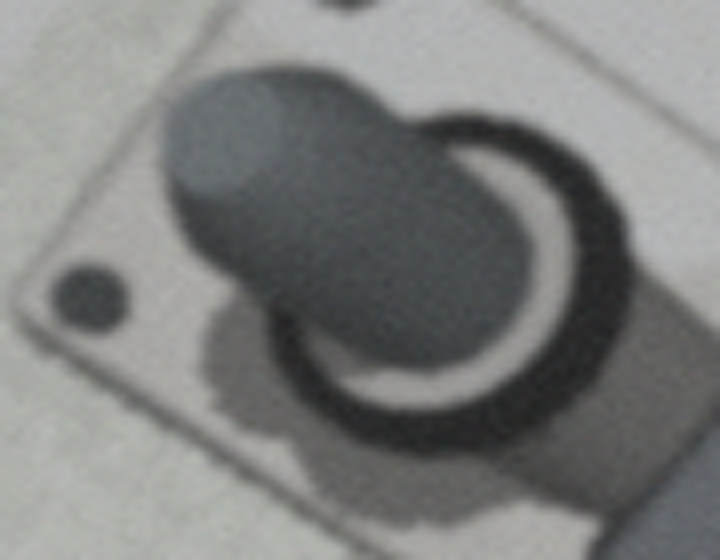

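```bash
cat > gf.py <<'E'
from h import *
import pickle
st=pickle.load(open("st4.pkl","rb"))
def f(u,v,x0,y0,sx,sy): return ((u+.5)/sx-.5+x0,(v+.5)/sy-.5+y0)
W=lambda u,v:f(u,v,245,35,5,4); D=lambda u,v:f(u,v,255,60,8,7)
T=lambda u,v:f(u,v,315,175,8,8); S=lambda u,v:f(u,v,260,180,8,8)
L={'c1':[-.055,-.045,.016],'c2':[.095,-.045,.016],'c3':[.095,.045,.016],'c4':[-.055,.045,.016]}
th=np.radians(30); p=np.array([-np.sin(th),0,np.cos(th)]); L['tip']=np.array([0,0,.075])+.055*p
# gauge x axis from leaning side: az = lean+180
obs={'wrist':{'c1':W(254,35),'c2':W(725,332),'c3':W(510,550),'c4':W(60,273),'tip':D(228,135)},
'top':{'c1':T(175,92),'c2':T(587,235),'c3':T(505,468),'c4':T(92,322),'tip':T(230,175)},
'scene':{'c1':S(265,418),'c4':S(467,350),'c2':S(105,215),'tip':S(328,100)}}
def pt(q,k):
    c,s=np.cos(q[2]),np.sin(q[2]);v=np.array(L[k]);return np.array([q[0]+c*v[0]-s*v[1],q[1]+s*v[0]+c*v[1],v[2]])
def res(q,cams): return np.concatenate([proj(c,pt(q,k),st)[0]-obs[c][k] for c in cams for k in obs[c]])
if __name__=="__main__":
  for sgn in [1,-1]:
    for k in ['c1','c2','c3','c4']: L[k][1]=abs(L[k][1])*(1 if k in('c3','c4') else -1)*sgn
    for cams in (['wrist'],['top'],['scene'],['wrist','top','scene']):
        r=least_squares(lambda q:res(q,cams),[.573,.003,np.radians(250)],x_scale=[.01,.01,.1])
        print(sgn,cams,r.x.round(4),np.degrees(r.x[2])-180,r.cost.round(1)); 
        if r.cost<200: print(r.fun.reshape(-1,2).round(1).tolist())
E
python3 gf.py
```

```text
1 ['wrist'] [0.5699 0.0045 4.3009] 66.42426866339116 10253.4
1 ['top'] [5.7390e-01 4.2000e-03 4.3655e+00] 70.12690788902069 1989.9
1 ['scene'] [0.6033 0.0124 5.4042] 129.63853904787317 459.3
1 ['wrist', 'top', 'scene'] [5.7170e-01 3.7000e-03 4.3842e+00] 71.19526934733193 13326.9
-1 ['wrist'] [0.5725 0.0046 4.349 ] 69.17874788758812 11.9
[[0.3, -2.3], [2.2, 0.6], [1.2, 1.7], [-2.9, 0.7], [-0.5, -0.1]]
-1 ['top'] [0.5729 0.0044 4.3573] 69.65308765927037 2.0
[[-0.1, -0.8], [0.1, -0.6], [0.3, 1.2], [-0.5, 0.9], [0.2, -0.7]]
-1 ['scene'] [0.5756 0.0088 4.3414] 68.74268690652605 1.8
[[-0.7, -0.4], [0.8, -0.2], [-0.7, -0.6], [0.6, 1.1]]
-1 ['wrist', 'top', 'scene'] [0.5726 0.0048 4.3503] 69.25462340242322 17.8
[[0.2, -2.4], [2.1, 0.4], [1.2, 1.5], [-3.0, 0.7], [-0.7, -0.2], [-0.0, -0.8], [-0.0, -0.3], [0.0, 1.4], [-0.7, 0.8], [0.1, -0.7], [-0.8, -1.4], [0.5, -1.3], [-1.1, -1.4], [0.3, 0.1]]
```

```bash
cat >> h.py <<'E'
FOOT=np.array([.5726,.0046,.075]); AZ=np.radians(69.25)
PZ=np.array([.5*np.cos(AZ),.5*np.sin(AZ),np.cos(np.pi/6)])
def tilt(yaw=15.8): return Ro.from_rotvec(np.pi/6*np.array([-np.sin(AZ),np.cos(AZ),0])).as_matrix()@down(yaw)
def rel(st,off=(-.0005,0,.048)):
    q=st["tool_rot"];R=Ro.from_quat([q[1],q[2],q[3],q[0]]).as_matrix(); b=st["tool_pos"]+R@np.array(off)-FOOT
    print("along",(b@PZ).round(4),"lat",((b-PZ*(b@PZ))).round(4),"lat in tool",(R.T@(b-PZ*(b@PZ))).round(4),"ang",np.degrees(np.arccos(-R[:,2]@PZ)).round(2),"F",st["wrist_force"].round(1),"Ftool",(R.T@st["wrist_force"]).round(1))
def goins(st,h,off=(-.0005,0,.048),yaw=15.8):
    Rm=tilt(yaw); go(st,FOOT+PZ*h-Rm@np.array(off),Rm)
E
python3 - <<'E'
from h import *
from rig import monitor
st=monitor.read_state(); rel(st); goins(st,.15)
E
```

```text
along 0.0924 lat [-0.0919 -0.0743  0.0589] lat in tool [-0.1084  0.046  -0.0597] ang 30.32 F [ 0.1  0.2 -1.6] Ftool [ 0.2 -0.1  1.6]
tcp [ 0.4973 -0.0265  0.262 ] F [ 0.15  0.18 -1.64] t 5.9 dp [ 0.1406 -0.0884  0.0168] rot [-24.18 -18.3    0.13]
```

Request:
apply_moves(
  deltas=[
    {"dp": [0.02, -0.012, 0], "angular": [-4.8, -3.6, 0], "fingers": 0},
    {"dp": [0.03, -0.018, 0], "angular": [-4.8, -3.6, 0], "fingers": 0},
    {"dp": [0.03, -0.018, 0], "angular": [-4.8, -3.6, 0], "fingers": 0},
    {"dp": [0.03, -0.018, 0], "angular": [-4.8, -3.6, 0], "fingers": 0},
    {"dp": [0.02, -0.012, 0], "angular": [-4.8, -3.6, 0], "fingers": 0},
    {"dp": [0, 0, 0], "angular": [0, 0, 0], "fingers": 0},
  ],
)

```text
time: 6.5
tool_pos: [0.6016, 0.0891, 0.231]
tool_rot: [0.235, 0.955, 0.133, -0.124]
wrist_force: [-0.7, 0.9, -2.7]
opening: 0.0423
```

```bash
python3 - <<'E'
from h import *
from rig import monitor
st=monitor.read_state(); rel(st); goins(st,.12); print(st["joint_pos"].round(2))
E
```

```text
along 0.1317 lat [-0.0032 -0.0003  0.0008] lat in tool [-0.0033 -0.0004 -0.    ] ang 0.92 F [-0.7  0.9 -2.7] Ftool [ 0.3 -2.1  2. ]
tcp [0.6016 0.0891 0.231 ] F [-0.73  0.87 -2.66] t 6.5 dp [0.0032 0.001  0.0117] rot [ 0.91  0.12 -0.07]
[ 0.22  0.58  1.16 -0.45  1.69  1.52]
```

Nearly there. I'll correct the alignment and move to about 75 mm above the foot, then look.

Request:
apply_moves(
  deltas=[
    {"dp": [0.003, 0.001, 0.012], "angular": [0.9, 0.1, 0], "fingers": 0},
    {"dp": [0, 0, 0.02], "angular": [0, 0, 0], "fingers": 0},
    {"dp": [0, 0, 0.015], "angular": [0, 0, 0], "fingers": 0},
    {"dp": [0, 0, 0], "angular": [0, 0, 0], "fingers": 0},
    {"dp": [0, 0, 0], "angular": [0, 0, 0], "fingers": 0},
  ],
)

```text
time: 7.0
tool_pos: [0.594, 0.0685, 0.1891]
tool_rot: [0.224, 0.958, 0.134, -0.121]
wrist_force: [1.2, -0.1, -1.1]
opening: 0.042
```

```bash
python3 - <<'E'
from h import *
from rig import monitor,camera
import pickle
st=monitor.read_state(); rel(st); goins(st,.06)
pickle.dump(st,open("st5.pkl","wb"))
ims=[camera(n) for n in ("wrist","scene","top")]
cv2.imwrite("pics/w5.png",ims[0][:,:,::-1])
cv2.imwrite("pics/s5.png",cv2.resize(ims[1][150:250,240:360,::-1],None,fx=6,fy=6,interpolation=cv2.INTER_CUBIC))
cv2.imwrite("pics/t5.png",cv2.resize(ims[2][150:250,290:410,::-1],None,fx=6,fy=6,interpolation=cv2.INTER_CUBIC))
E
```

```text
along 0.0845 lat [-0.0023  0.0022 -0.0007] lat in tool [-0.0015 -0.0029  0.    ] ang 0.53 F [ 1.2 -0.1 -1.1] Ftool [1.4 0.  0.8]
tcp [0.594  0.0685 0.1891] F [ 1.18 -0.09 -1.06] t 7.0 dp [0.0017 0.0028 0.0245] rot [-0.35 -0.4   0.13]
```

View pics/w5.png

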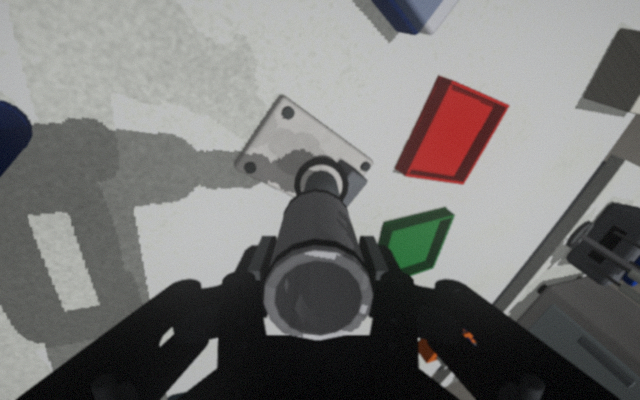

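View pics/s5.png

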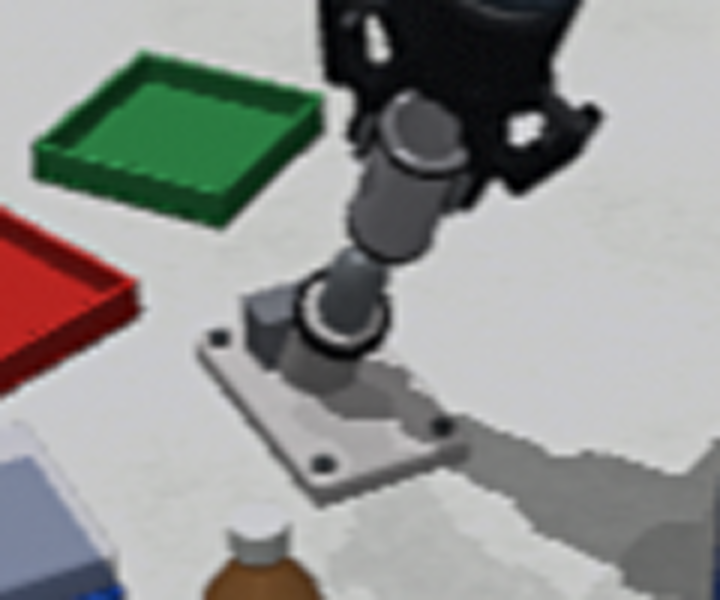

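View pics/t5.png

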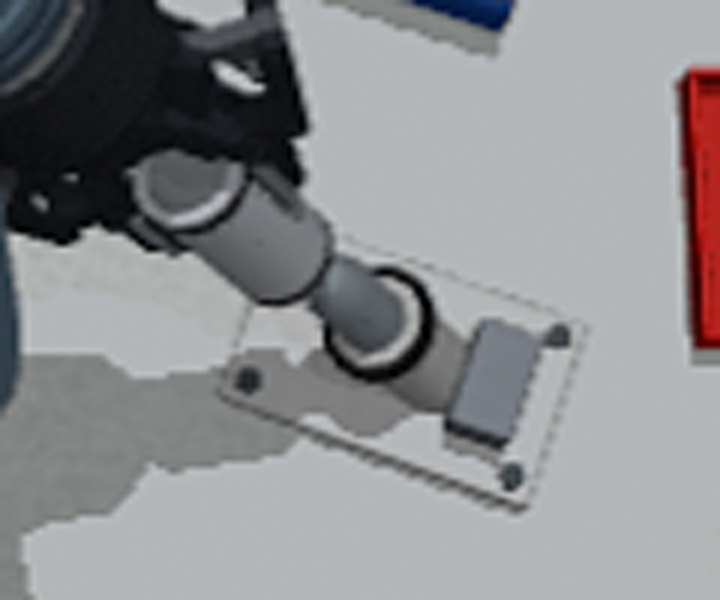

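Request:
apply_moves(
  deltas=[
    {"dp": [0.0015, 0.0025, 0.008], "angular": [-0.3, -0.4, 0], "fingers": 0},
    {"dp": [0, 0, 0.004], "angular": [0, 0, 0], "fingers": 0},
    {"dp": [0, 0, 0], "angular": [0, 0, 0], "fingers": 0},
  ],
)

```text
time: 7.45
tool_pos: [0.5957, 0.0613, 0.1805]
tool_rot: [0.227, 0.957, 0.134, -0.122]
wrist_force: [0.1, -1.2, -1.1]
opening: 0.0428
```

```bash
python3 - <<'E'
from h import *
from rig import monitor,camera
st=monitor.read_state(); rel(st); goins(st,.05)
E
```

```text
along 0.0739 lat [ 0.0012 -0.0004 -0.    ] lat in tool [0.0011 0.0007 0.    ] ang 0.23 F [ 0.1 -1.2 -1.1] Ftool [0.2 0.6 1.5]
tcp [0.5957 0.0613 0.1805] F [ 0.12 -1.15 -1.08] t 7.45 dp [-0.001  -0.0007  0.0239] rot [ 0.   -0.23  0.04]
```

Request:
apply_moves(
  deltas=[
    {"dp": [-0.001, -0.0005, 0.008], "angular": [0, -0.2, 0], "fingers": 0},
    {"dp": [0, 0, 0.006], "angular": [0, 0, 0], "fingers": 0},
    {"dp": [0, 0, 0.006], "angular": [0, 0, 0], "fingers": 0},
    {"dp": [0, 0, 0.002], "angular": [0, 0, 0], "fingers": 0},
  ],
)

```text
time: 7.85
tool_pos: [0.5903, 0.0506, 0.1595]
tool_rot: [0.227, 0.957, 0.133, -0.124]
wrist_force: [-0.3, 1.0, -1.7]
opening: 0.0423
```

```bash
python3 - <<'E'
from h import *
from rig import monitor,camera
st=monitor.read_state(); rel(st); goins(st,.04)
E
```

```text
along 0.0498 lat [-0.0001  0.0002 -0.0001] lat in tool [-0.     -0.0002  0.    ] ang 0.01 F [-0.3  1.  -1.7] Ftool [ 0.4 -1.6  1.1]
tcp [0.5903 0.0506 0.1595] F [-0.32  1.   -1.7 ] t 7.85 dp [0.     0.0002 0.0098] rot [-0.    0.01  0.07]
```

Request:
apply_moves(
  deltas=[
    {"dp": [0, 0, 0.005], "angular": [0, 0, 0], "fingers": 0},
    {"dp": [0, 0, 0.004], "angular": [0, 0, 0], "fingers": 0},
    {"dp": [0, 0, 0.002], "angular": [0, 0, 0], "fingers": 0},
  ],
)

```text
time: 8.15
tool_pos: [0.5881, 0.0449, 0.1488]
tool_rot: [0.227, 0.957, 0.133, -0.125]
wrist_force: [-0.5, 0.7, -0.9]
opening: 0.0423
```

```bash
python3 - <<'E'
from h import *
from rig import monitor,camera
st=monitor.read_state(); rel(st); goins(st,.03)
E
```

```text
along 0.0375 lat [-0.0002  0.0003 -0.0001] lat in tool [-0.0001 -0.0003  0.    ] ang 0.04 F [-0.5  0.7 -0.9] Ftool [-0.1 -1.1  0.6]
tcp [0.5881 0.0449 0.1488] F [-0.55  0.69 -0.95] t 8.15 dp [0.0001 0.0003 0.0075] rot [-0.    0.04  0.09]
```

No contact so far. I'll go to about 26 mm, just above where the stepped sleeve would stop.

Request:
apply_moves(
  deltas=[
    {"dp": [0, 0, 0.004], "angular": [0, 0, 0], "fingers": 0},
    {"dp": [0, 0, 0.003], "angular": [0, 0, 0], "fingers": 0},
    {"dp": [0, 0, 0.002], "angular": [0, 0, 0], "fingers": 0},
  ],
)

```text
time: 8.45
tool_pos: [0.5865, 0.0404, 0.1405]
tool_rot: [0.227, 0.957, 0.133, -0.124]
wrist_force: [0.7, 0.9, -0.8]
opening: 0.0424
```

```bash
python3 - <<'E'
from h import *
from rig import monitor,camera
st=monitor.read_state(); rel(st); goins(st,.03)
E
```

```text
along 0.0279 lat [-0.      0.0002 -0.0001] lat in tool [ 0.     -0.0002  0.    ] ang 0.01 F [ 0.7  0.9 -0.8] Ftool [ 1.  -0.9  0.2]
tcp [0.5865 0.0404 0.1405] F [ 0.68  0.87 -0.79] t 8.45 dp [-0.0001  0.0002 -0.0021] rot [-0.    0.01  0.08]
```

Request:
apply_moves(
  deltas=[
    {"dp": [0, 0, 0.002], "angular": [0, 0, 0], "fingers": 0},
    {"dp": [0, 0, 0.002], "angular": [0, 0, 0], "fingers": 0},
    {"dp": [0, 0, 0.002], "angular": [0, 0, 0], "fingers": 0},
  ],
)

```text
time: 8.75
tool_pos: [0.5855, 0.0374, 0.135]
tool_rot: [0.227, 0.957, 0.133, -0.124]
wrist_force: [0.2, 0.1, -1.6]
opening: 0.0423
```

```bash
python3 - <<'E'
from h import *
from rig import monitor,camera
st=monitor.read_state(); rel(st); goins(st,.03)
E
```

```text
along 0.0216 lat [ 0.0001  0.0002 -0.0001] lat in tool [ 0.0002 -0.0002  0.    ] ang 0.01 F [ 0.2  0.1 -1.6] Ftool [ 0.7 -0.7  1.3]
tcp [0.5855 0.0374 0.135 ] F [ 0.19  0.12 -1.59] t 8.75 dp [-0.0001  0.0002 -0.0084] rot [ 0.   -0.01  0.07]
```

Request:
apply_moves(
  deltas=[
    {"dp": [0, 0, 0.002], "angular": [0, 0, 0], "fingers": 0},
    {"dp": [0, 0, 0.002], "angular": [0, 0, 0], "fingers": 0},
    {"dp": [0, 0, 0.001], "angular": [0, 0, 0], "fingers": 0},
  ],
)

```text
time: 9.05
tool_pos: [0.5845, 0.0349, 0.1303]
tool_rot: [0.227, 0.957, 0.133, -0.124]
wrist_force: [-0.2, -0.1, -0.8]
opening: 0.0423
```

```bash
python3 - <<'E'
from h import *
from rig import monitor,camera
st=monitor.read_state(); rel(st); goins(st,.03)
E
```

```text
along 0.0161 lat [ 0.0001  0.0002 -0.0001] lat in tool [ 0.0002 -0.0002  0.    ] ang 0.02 F [-0.2 -0.1 -0.8] Ftool [ 0.  -0.3  0.7]
tcp [0.5845 0.0349 0.1303] F [-0.18 -0.07 -0.76] t 9.05 dp [-0.0001  0.0002 -0.0139] rot [ 0.   -0.02  0.07]
```

Past 22 mm without force, so this looks like the through-bored one. Continuing.

Request:
apply_moves(
  deltas=[
    {"dp": [0, 0, 0.003], "angular": [0, 0, 0], "fingers": 0},
    {"dp": [0, 0, 0.003], "angular": [0, 0, 0], "fingers": 0},
    {"dp": [0, 0, 0.002], "angular": [0, 0, 0], "fingers": 0},
    {"dp": [0, 0, 0.002], "angular": [0, 0, 0], "fingers": 0},
  ],
)

```text
time: 9.45
tool_pos: [0.5827, 0.0298, 0.121]
tool_rot: [0.227, 0.957, 0.133, -0.124]
wrist_force: [1.5, -0.3, -1.2]
opening: 0.0422
```

```bash
python3 - <<'E'
from h import *
from rig import monitor,camera
st=monitor.read_state(); rel(st); goins(st,.0)
E
```

```text
along 0.0055 lat [ 0.0002  0.0002 -0.0001] lat in tool [ 0.0003 -0.0001  0.    ] ang 0.04 F [ 1.5 -0.3 -1.2] Ftool [1.7 0.2 0.9]
tcp [0.5827 0.0298 0.121 ] F [ 1.52 -0.27 -1.22] t 9.45 dp [-0.0002  0.0001  0.0055] rot [ 0.01 -0.04  0.06]
```

Request:
apply_moves(
  deltas=[
    {"dp": [0, 0, 0.0015], "angular": [0, 0, 0], "fingers": 0},
    {"dp": [0, 0, 0.0015], "angular": [0, 0, 0], "fingers": 0},
  ],
)

```text
time: 9.65
tool_pos: [0.5821, 0.0283, 0.1181]
tool_rot: [0.227, 0.957, 0.133, -0.124]
wrist_force: [-0.2, 0.2, -0.6]
opening: 0.042
```

```bash
python3 - <<'E'
from h import *
from rig import monitor,camera
st=monitor.read_state(); rel(st); goins(st,.0)
E
```

```text
along 0.002 lat [ 0.0002  0.0002 -0.0001] lat in tool [ 0.0002 -0.0001  0.    ] ang 0.02 F [-0.2  0.2 -0.6] Ftool [ 0.1 -0.5  0.4]
tcp [0.5821 0.0283 0.1181] F [-0.16  0.24 -0.57] t 9.65 dp [-0.0002  0.0002  0.002 ] rot [ 0.   -0.02  0.07]
```

Request:
apply_moves(
  deltas=[
    {"dp": [0, 0, 0.001], "angular": [0, 0, 0], "fingers": 0},
    {"dp": [0, 0, 0.001], "angular": [0, 0, 0], "fingers": 0},
  ],
)

```text
time: 9.85
tool_pos: [0.5818, 0.0275, 0.1165]
tool_rot: [0.227, 0.957, 0.133, -0.124]
wrist_force: [-1.1, 3.8, 5.9]
opening: 0.0424
```

```bash
python3 - <<'E'
from h import *
from rig import monitor,camera
st=monitor.read_state(); rel(st); goins(st,.0)
E
```

```text
along 0.0003 lat [ 0.0002  0.0002 -0.0002] lat in tool [ 0.0003 -0.0002  0.    ] ang 0.05 F [-1.1  3.8  5.9] Ftool [-2.  -1.3 -6.7]
tcp [0.5818 0.0275 0.1165] F [-1.09  3.82  5.88] t 9.85 dp [-0.0003  0.0002  0.0003] rot [-0.   -0.05  0.05]
```

Request:
apply_moves(
  deltas=[
    {"dp": [0, 0, 0.0005], "angular": [0, 0, 0], "fingers": 0},
    {"dp": [0, 0, 0], "angular": [0, 0, 0], "fingers": 0},
  ],
)

```text
time: 10.05
tool_pos: [0.5819, 0.0275, 0.1167]
tool_rot: [0.227, 0.957, 0.133, -0.123]
wrist_force: [-0.3, -0.7, -1.3]
opening: 0.0424
```

```bash
python3 - <<'E'
from h import *
from rig import monitor,camera
st=monitor.read_state(); rel(st)
im=camera("scene");im2=camera("top")
a=cv2.resize(im[160:240,260:340,::-1],None,fx=5,fy=5,interpolation=cv2.INTER_CUBIC)
b=cv2.resize(im2[160:240,310:390,::-1],None,fx=5,fy=5,interpolation=cv2.INTER_CUBIC)
cv2.imwrite("pics/s6.png",np.hstack([a,b]))
E
```

```text
along 0.0004 lat [ 0.0003  0.0002 -0.0002] lat in tool [ 0.0004 -0.0001  0.    ] ang 0.09 F [-0.3 -0.7 -1.3] Ftool [-0.1 -0.1  1.5]
```

View pics/s6.png

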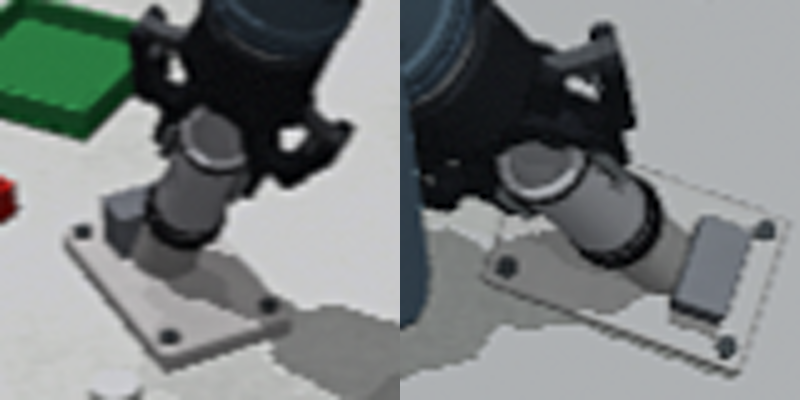

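```bash
python3 - <<'E'
from h import *
from rig import monitor
for nm,ps in (("green",[(93,365),(280,308),(343,490),(155,552)]),("red",[(36,47),(220,45),(234,229),(45,232)])):
    P=np.array([atz("top",((u+.5)/4-.5+395,(v+.5)/4-.5+150),.025) for u,v in ps]); print(nm,P.mean(0).round(4),[np.linalg.norm(P[i]-P[i-1]).round(3) for i in range(4)],P.round(3).tolist())
E
```

```text
green [ 0.434  -0.2565  0.025 ] [np.float64(0.128), np.float64(0.136), np.float64(0.127), np.float64(0.136)] [[0.477, -0.174, 0.025], [0.514, -0.305, 0.025], [0.391, -0.339, 0.025], [0.354, -0.208, 0.025]]
red [ 0.6337 -0.2132  0.025 ] [np.float64(0.131), np.float64(0.131), np.float64(0.131), np.float64(0.131)] [[0.699, -0.149, 0.025], [0.7, -0.28, 0.025], [0.568, -0.278, 0.025], [0.568, -0.147, 0.025]]
```

Request:
apply_moves(
  deltas=[
    {"dp": [0, 0, -0.015], "angular": [0, 0, 0], "fingers": 0},
    {"dp": [0, 0, -0.02], "angular": [0, 0, 0], "fingers": 0},
    {"dp": [0, 0, -0.02], "angular": [0, 0, 0], "fingers": 0},
    {"dp": [0, 0, -0.02], "angular": [0, 0, 0], "fingers": 0},
  ],
)

```text
time: 10.55
tool_pos: [0.5933, 0.0613, 0.1793]
tool_rot: [0.227, 0.956, 0.133, -0.128]
wrist_force: [-0.0, -0.5, -1.2]
opening: 0.0422
```

```bash
python3 - <<'E'
from h import *
from rig import monitor
st=monitor.read_state(); rel(st); goins(st,.15); print(st["opening"])
E
```

```text
along 0.0725 lat [-0.0015  0.0002  0.0002] lat in tool [-0.0014 -0.0006  0.    ] ang 0.4 F [-0.  -0.5 -1.2] Ftool [ 0.2 -0.   1.3]
tcp [0.5933 0.0613 0.1793] F [-0.02 -0.51 -1.18] t 10.55 dp [ 0.0005  0.0005 -0.0775] rot [-0.04  0.4   0.15]
0.04223364101347823
```

Request:
apply_moves(
  deltas=[
    {"dp": [0, 0, -0.03], "angular": [0, 0, 0], "fingers": 0},
    {"dp": [0, 0, -0.04], "angular": [0, 0, 0], "fingers": 0},
    {"dp": [0, 0, -0.03], "angular": [4.8, 3.6, 0], "fingers": 0},
    {"dp": [0, 0.02, 0], "angular": [4.8, 3.6, 0], "fingers": 0},
    {"dp": [-0.02, 0.03, 0], "angular": [4.8, 3.6, 0], "fingers": 0},
    {"dp": [-0.02, 0.03, 0], "angular": [4.8, 3.6, 0], "fingers": 0},
    {"dp": [-0.02, 0.03, 0], "angular": [4.8, 3.6, 0], "fingers": 0},
  ],
)

```text
time: 11.25
tool_pos: [0.5896, -0.0028, 0.2958]
tool_rot: [-0.006, 0.989, 0.145, 0.002]
wrist_force: [-0.4, -0.3, -1.1]
opening: 0.0425
```

```bash
python3 - <<'E'
from h import *
from rig import monitor
st=monitor.read_state(); go(st,[.434,-.2565,.25],down(15.8)); print(st["joint_pos"].round(2))
E
```

```text
tcp [ 0.5896 -0.0028  0.2958] F [-0.4  -0.31 -1.06] t 11.25 dp [-0.2223  0.1987  0.0423] rot [-0.62 -0.33  0.92]
[-0.2   0.3   1.33  0.01  1.52  1.08]
```

Request:
apply_moves(
  deltas=[
    {"dp": [-0.02, 0.018, 0.003], "angular": [-0.6, -0.3, 0.9], "fingers": 0},
    {"dp": [-0.034, 0.03, 0.006], "angular": [0, 0, 0], "fingers": 0},
    {"dp": [-0.034, 0.03, 0.006], "angular": [0, 0, 0], "fingers": 0},
    {"dp": [-0.034, 0.03, 0.006], "angular": [0, 0, 0], "fingers": 0},
    {"dp": [-0.034, 0.03, 0.006], "angular": [0, 0, 0], "fingers": 0},
    {"dp": [-0.034, 0.03, 0.006], "angular": [0, 0, 0], "fingers": 0},
    {"dp": [-0.02, 0.02, 0.006], "angular": [0, 0, 0], "fingers": 0},
    {"dp": [0, 0, 0], "angular": [0, 0, 0], "fingers": 0},
  ],
)

```text
time: 12.05
tool_pos: [0.4264, -0.258, 0.2557]
tool_rot: [0.002, 0.991, 0.131, 0.001]
wrist_force: [0.3, 1.0, -1.1]
opening: 0.042
```

```bash
python3 - <<'E'
from h import *
from rig import monitor,camera
st=monitor.read_state(); go(st,[.434,-.2565,.15],down(15.8)); print(st["opening"])
cv2.imwrite("pics/w7.png",camera("wrist")[:,:,::-1])
E
```

```text
tcp [ 0.4264 -0.258   0.2557] F [ 0.29  1.04 -1.06] t 12.05 dp [7.600e-03 1.000e-04 1.057e-01] rot [ 0.26 -0.06 -0.71]
0.04204809146555516
```

View pics/w7.png

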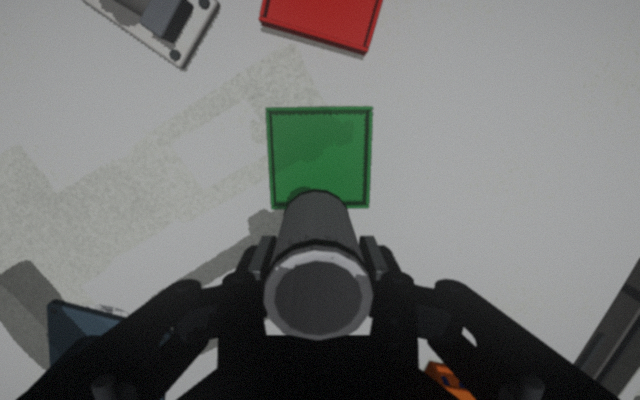

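```bash
python3 - <<'E'
from h import *
from rig import monitor
st=monitor.read_state(); P=np.array([atz("wrist",p,.025,st) for p in [(266,107),(373,106),(371,208),(272,208)]]); print(P.round(3),P.mean(0))
E
```

```text
[[ 0.481 -0.179  0.025]
 [ 0.516 -0.303  0.025]
 [ 0.392 -0.341  0.025]
 [ 0.358 -0.214  0.025]] [ 0.43662879 -0.25913404  0.025     ]
```

Request:
apply_moves(
  deltas=[
    {"dp": [0.009, -0.001, 0.02], "angular": [0.2, 0, -0.7], "fingers": 0},
    {"dp": [0, 0, 0.04], "angular": [0, 0, 0], "fingers": 0},
    {"dp": [0, 0, 0.04], "angular": [0, 0, 0], "fingers": 0},
    {"dp": [0, 0, 0.03], "angular": [0, 0, 0], "fingers": 0},
    {"dp": [0, 0, 0.02], "angular": [0, 0, 0], "fingers": 0},
    {"dp": [0, 0, 0], "angular": [0, 0, 0], "fingers": 0},
  ],
)

```text
time: 12.7
tool_pos: [0.441, -0.2499, 0.1043]
tool_rot: [0.002, 0.99, 0.14, 0.004]
wrist_force: [-0.4, 0.1, -1.5]
opening: 0.0423
```

```bash
python3 - <<'E'
from h import *
from rig import monitor,camera
st=monitor.read_state(); go(st,[.436,-.258,.053],down(15.8)); print(st["opening"])
E
```

```text
tcp [ 0.441  -0.2499  0.1043] F [-0.41  0.09 -1.48] t 12.7 dp [-0.0074  0.0061  0.0513] rot [ 0.28 -0.38  0.27]
0.04225079026520787
```

Request:
apply_moves(
  deltas=[
    {"dp": [-0.007, 0.006, 0.01], "angular": [0.3, -0.4, 0.2], "fingers": 0},
    {"dp": [0, 0, 0.02], "angular": [0, 0, 0], "fingers": 0},
    {"dp": [0, 0, 0.01], "angular": [0, 0, 0], "fingers": 0},
    {"dp": [0, 0, 0], "angular": [0, 0, 0], "fingers": 0},
  ],
)

```text
time: 13.1
tool_pos: [0.439, -0.2593, 0.0663]
tool_rot: [0.002, 0.99, 0.14, 0.001]
wrist_force: [0.7, 0.6, -1.5]
opening: 0.0423
```

```bash
python3 - <<'E'
from h import *
from rig import monitor,camera
st=monitor.read_state(); go(st,[.436,-.258,.053],down(15.8)); print(st["opening"])
E
```

```text
tcp [ 0.439  -0.2593  0.0663] F [ 0.7   0.59 -1.45] t 13.1 dp [-0.0026 -0.0022  0.0133] rot [ 0.28 -0.12  0.26]
0.04229017285692516
```

Request:
apply_moves(
  deltas=[
    {"dp": [-0.002, -0.001, 0.007], "angular": [0.3, -0.1, 0], "fingers": 0},
    {"dp": [0, 0, 0.004], "angular": [0, 0, 0], "fingers": 0},
    {"dp": [0, 0, 0.001], "angular": [0, 0, 0], "fingers": 0},
    {"dp": [0, 0, 0], "angular": [0, 0, 0], "fingers": 0},
  ],
)

```text
time: 13.5
tool_pos: [0.4381, -0.2605, 0.0559]
tool_rot: [0.001, 0.99, 0.14, 0.001]
wrist_force: [-0.3, 0.4, -1.1]
opening: 0.0425
```

```bash
python3 - <<'E'
from h import *
from rig import monitor,camera
st=monitor.read_state(); go(st,[.436,-.258,.053],down(15.8)); print(st["opening"])
E
```

```text
tcp [ 0.4381 -0.2605  0.0559] F [-0.28  0.42 -1.1 ] t 13.5 dp [-0.0013 -0.003   0.0029] rot [ 0.18 -0.13  0.26]
0.04245800544180179
```

Request:
apply_moves(
  deltas=[
    {"dp": [0, 0, 0.002], "angular": [0.2, -0.1, 0], "fingers": 0},
    {"dp": [0, 0, 0.001], "angular": [0, 0, 0], "fingers": 0},
    {"dp": [0, 0, 0.0005], "angular": [0, 0, 0], "fingers": 0},
  ],
)

```text
time: 13.8
tool_pos: [0.4386, -0.2609, 0.0531]
tool_rot: [0.0, 0.99, 0.14, 0.001]
wrist_force: [-0.9, 1.8, 3.9]
opening: 0.042
```

```bash
python3 - <<'E'
from h import *
from rig import monitor,camera
st=monitor.read_state(); go(st,[.436,-.258,.053],down(15.8)); print(st["opening"])
E
```

```text
tcp [ 0.4386 -0.2609  0.0531] F [-0.94  1.81  3.91] t 13.8 dp [-0.0016 -0.0035  0.0001] rot [ 0.04 -0.07  0.25]
0.04195731295855981
```

Touching the floor at about 5 N. I'll release, then back off straight up.

Request:
apply_moves(
  deltas=[
    {"dp": [0, 0, 0], "angular": [0, 0, 0], "fingers": 0.7},
    {"dp": [0, 0, 0], "angular": [0, 0, 0], "fingers": 1},
    {"dp": [0, 0, 0], "angular": [0, 0, 0], "fingers": 1},
    {"dp": [0, 0, 0], "angular": [0, 0, 0], "fingers": 1},
    {"dp": [0, 0, 0], "angular": [0, 0, 0], "fingers": 1},
    {"dp": [0, 0, -0.02], "angular": [0, 0, 0], "fingers": 1},
    {"dp": [0, 0, -0.03], "angular": [0, 0, 0], "fingers": 1},
    {"dp": [0, 0, -0.04], "angular": [0, 0, 0], "fingers": 1},
  ],
)

```text
time: 14.6
tool_pos: [0.4355, -0.2583, 0.1404]
tool_rot: [-0.004, 0.99, 0.14, -0.003]
wrist_force: [1.0, -1.3, -0.6]
opening: 0.0854
```

```bash
python3 - <<'E'
from h import *
from rig import monitor,camera
st=monitor.read_state(); go(st,[.53,.26,.26],down(15.8)); print(st["opening"])
im=camera("wrist");im2=camera("scene")
cv2.imwrite("pics/w8.png",np.hstack([cv2.resize(im[:,:,::-1],(480,300)),cv2.resize(im2[140:220,220:300,::-1],(300,300))]))
E
```

```text
tcp [ 0.4355 -0.2583  0.1404] F [ 1.03 -1.33 -0.61] t 14.6 dp [ 0.2335 -0.4731 -0.1163] rot [-0.55  0.28  0.24]
0.08542377364331465
```

View pics/w8.png

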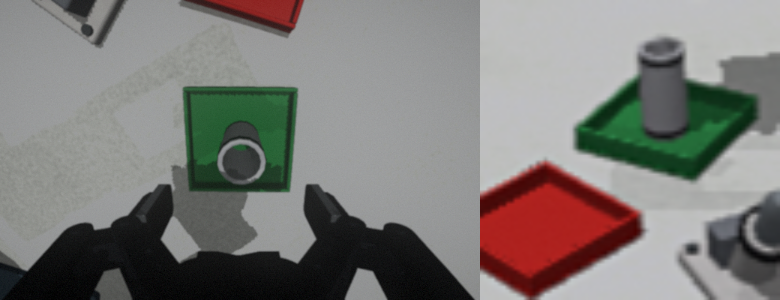

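Request:
apply_moves(
  deltas=[
    {"dp": [0, -0.01, -0.04], "angular": [-0.5, 0.3, 0.2], "fingers": 1},
    {"dp": [0.015, -0.025, -0.04], "angular": [0, 0, 0], "fingers": 1},
    {"dp": [0.024, -0.04, -0.015], "angular": [0, 0, 0], "fingers": 1},
    {"dp": [0.026, -0.042, -0.005], "angular": [0, 0, 0], "fingers": 1},
    {"dp": [0.026, -0.042, -0.005], "angular": [0, 0, 0], "fingers": 1},
    {"dp": [0.026, -0.042, 0], "angular": [0, 0, 0], "fingers": 1},
    {"dp": [0.026, -0.042, 0], "angular": [0, 0, 0], "fingers": 1},
    {"dp": [0.026, -0.042, 0], "angular": [0, 0, 0], "fingers": 1},
    {"dp": [0.026, -0.042, 0], "angular": [0, 0, 0], "fingers": 1},
    {"dp": [0.026, -0.042, 0], "angular": [0, 0, 0], "fingers": 1},
  ],
)

```text
time: 15.7
tool_pos: [0.5536, 0.1565, 0.2501]
tool_rot: [0.007, 0.991, 0.132, 0.007]
wrist_force: [1.2, -0.6, 1.0]
opening: 0.0852
```

```bash
python3 - <<'E'
from h import *
from rig import monitor,camera
st=monitor.read_state(); go(st,[.612,.337,.25],down(15.8))
E
```

```text
tcp [0.5536 0.1565 0.2501] F [ 1.16 -0.6   0.98] t 15.7 dp [ 0.1035 -0.159  -0.001 ] rot [ 0.84 -0.64 -0.68]
```

Request:
apply_moves(
  deltas=[
    {"dp": [0.025, -0.04, 0], "angular": [0.8, -0.6, -0.7], "fingers": 1},
    {"dp": [0.025, -0.04, 0], "angular": [0, 0, 0], "fingers": 1},
    {"dp": [0.025, -0.04, 0.01], "angular": [0, 0, 0], "fingers": 1},
    {"dp": [0.015, -0.02, 0.02], "angular": [0, 0, 0], "fingers": 1},
    {"dp": [0, 0, 0.02], "angular": [0, 0, 0], "fingers": 1},
    {"dp": [0, 0, 0], "angular": [0, 0, 0], "fingers": 1},
  ],
)

```text
time: 16.3
tool_pos: [0.6023, 0.3307, 0.192]
tool_rot: [-0.0, 0.99, 0.142, -0.001]
wrist_force: [0.0, -0.2, -0.5]
opening: 0.0856
```

```bash
python3 - <<'E'
from h import *
from rig import monitor,camera
st=monitor.read_state(); go(st,[.612,.337,.14],down(15.8))
im=camera("wrist")
cv2.imwrite("pics/w9.png",im[:,:,::-1])
a=np.linspace(0,2*np.pi,90);P=proj("wrist",np.c_[.612+.022*np.cos(a),.337+.022*np.sin(a),0*a+.09],st);print(P.min(0),P.max(0))
E
```

```text
tcp [0.6023 0.3307 0.192 ] F [ 0.03 -0.15 -0.5 ] t 16.3 dp [ 0.0112 -0.0033  0.052 ] rot [-0.07  0.14  0.55]
[287.58190407 155.77899168] [339.76060089 206.42137457]
```

View pics/w9.png

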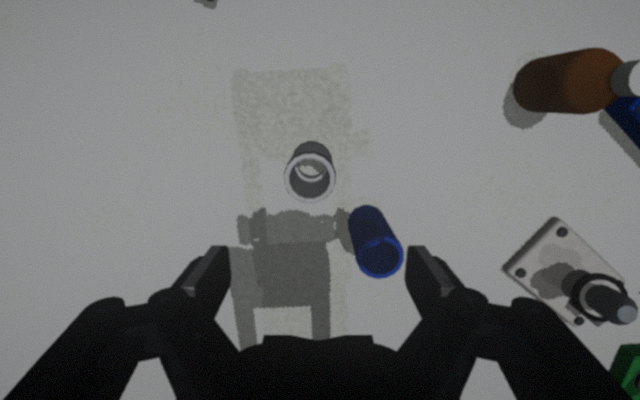

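```bash
python3 - <<'E'
import cv2
im=cv2.imread("pics/w9.png");cv2.imwrite("pics/w9c.png",cv2.resize(im[135:215,270:350],None,fx=7,fy=7,interpolation=cv2.INTER_CUBIC))
E
```

```text
(no output)
```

View pics/w9c.png

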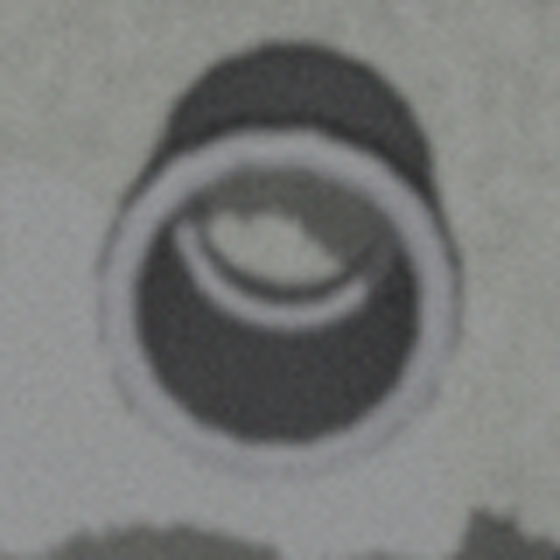

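Request:
apply_moves(
  deltas=[
    {"dp": [0.007, -0.004, 0.02], "angular": [0, 0, 0.5], "fingers": 1},
    {"dp": [0.006, -0.003, 0.03], "angular": [0, 0, 0], "fingers": 1},
    {"dp": [0, 0, 0.02], "angular": [0, 0, 0], "fingers": 1},
    {"dp": [0, 0, 0], "angular": [0, 0, 0], "fingers": 1},
  ],
)

```text
time: 16.75
tool_pos: [0.6168, 0.3396, 0.1277]
tool_rot: [-0.001, 0.991, 0.136, 0.004]
wrist_force: [-0.7, -1.0, -0.3]
opening: 0.0857
```

```bash
python3 - <<'E'
from h import *
from rig import monitor,camera
st=monitor.read_state(); go(st,[.6139,.3412,.048],down(15.8))
im=camera("wrist")
cv2.imwrite("pics/w10.png",im[:,:,::-1])
a=np.linspace(0,2*np.pi,90);P=proj("wrist",np.c_[.6139+.022*np.cos(a),.3412+.022*np.sin(a),0*a+.09],st);print(P.min(0),P.max(0))
E
```

```text
tcp [0.6168 0.3396 0.1277] F [-0.7  -1.   -0.32] t 16.75 dp [-0.003  -0.0021  0.0797] rot [-0.1  -0.45 -0.16]
[280.3257709  194.04097055] [347.85768873 256.92314325]
```

View pics/w10.png

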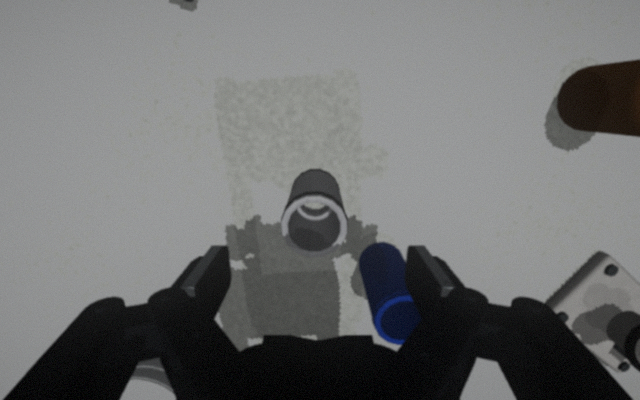

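```bash
python3 - <<'E'
from h import *
from rig import monitor
st=monitor.read_state(); b=atz("wrist",(398,318),.09,st); print(b, (down(15.8).T@(b-[.6139,.3412,.09])).round(3))
E
```

```text
[0.56126092 0.2628623  0.09      ] [-0.072  0.061  0.   ]
```

Request:
apply_moves(
  deltas=[
    {"dp": [-0.003, -0.002, 0.02], "angular": [0, -0.4, 0], "fingers": 1},
    {"dp": [0, 0, 0.025], "angular": [0, 0, 0], "fingers": 1},
    {"dp": [-0.002, 0, 0.02], "angular": [0, -0.3, 0], "fingers": 1},
    {"dp": [0, 0, 0], "angular": [0, 0, 0], "fingers": 1},
  ],
)

```text
time: 17.2
tool_pos: [0.6188, 0.3402, 0.0744]
tool_rot: [-0.002, 0.991, 0.134, 0.007]
wrist_force: [0.5, -0.2, 0.3]
opening: 0.0855
```

```bash
python3 - <<'E'
from h import *
from rig import monitor,camera
st=monitor.read_state(); go(st,[.6139,.3412,.048],down(15.8))
E
```

```text
tcp [0.6188 0.3402 0.0744] F [ 0.54 -0.22  0.25] t 17.2 dp [-0.0048 -0.0022  0.0264] rot [-0.15 -0.78 -0.35]
```

Request:
apply_moves(
  deltas=[
    {"dp": [-0.005, -0.002, 0.01], "angular": [-0.1, -0.8, -0.3], "fingers": 1},
    {"dp": [0, 0, 0.01], "angular": [0, 0, 0], "fingers": 1},
    {"dp": [0, 0, 0.003], "angular": [0, 0, 0], "fingers": 1},
    {"dp": [0, 0, 0], "angular": [0, 0, 0], "fingers": 1},
  ],
)

```text
time: 17.6
tool_pos: [0.617, 0.3415, 0.0568]
tool_rot: [-0.001, 0.991, 0.137, 0.004]
wrist_force: [0.3, 0.1, -0.1]
opening: 0.0855
```

```bash
python3 - <<'E'
from h import *
from rig import monitor,camera
st=monitor.read_state(); go(st,[.6139,.3412,.048],down(15.8))
E
```

```text
tcp [0.617  0.3415 0.0568] F [ 0.29  0.11 -0.07] t 17.6 dp [-0.0032 -0.0005  0.0088] rot [-0.09 -0.49 -0.08]
```

Request:
apply_moves(
  deltas=[
    {"dp": [-0.004, 0, 0.008], "angular": [-0.1, -0.6, 0], "fingers": 1},
    {"dp": [0, 0, 0.002], "angular": [0, 0, 0], "fingers": 1},
    {"dp": [0, 0, 0], "angular": [0, 0, 0], "fingers": 1},
  ],
)

```text
time: 17.9
tool_pos: [0.6135, 0.3407, 0.0471]
tool_rot: [0.0, 0.991, 0.137, -0.001]
wrist_force: [0.5, -0.0, 0.2]
opening: 0.0854
```

```bash
python3 - <<'E'
from h import *
from rig import monitor,camera
st=monitor.read_state(); go(st,[.6139,.3412,.048],down(15.8))
E
```

```text
tcp [0.6135 0.3407 0.0471] F [ 0.46 -0.04  0.16] t 17.9 dp [ 0.0005 -0.0004 -0.0009] rot [ 0.02  0.06 -0.06]
```

Request:
apply_moves(
  deltas=[
    {"dp": [0, 0, 0], "angular": [0, 0, 0], "fingers": 0},
    {"dp": [0, 0, 0], "angular": [0, 0, 0], "fingers": 0},
    {"dp": [0, 0, 0], "angular": [0, 0, 0], "fingers": 0},
    {"dp": [0, 0, 0], "angular": [0, 0, 0], "fingers": 0},
    {"dp": [0, 0, 0], "angular": [0, 0, 0], "fingers": 0},
    {"dp": [0, 0, 0], "angular": [0, 0, 0], "fingers": 0},
  ],
  squeeze=40,
)

```text
time: 18.5
tool_pos: [0.6137, 0.3409, 0.0474]
tool_rot: [0.0, 0.991, 0.137, -0.0]
wrist_force: [-0.1, 0.1, 0.4]
opening: 0.0438
```

```bash
python3 - <<'E'
from h import *
from rig import monitor,camera
st=monitor.read_state(); go(st,[.6139,.3412,.048],down(15.8)); print(st["opening"],st["joint_pos"].round(2))
im=camera("wrist")[:,:,::-1]
cv2.imwrite("pics/w11.png",cv2.resize(im[180:350,250:390],None,fx=4,fy=4,interpolation=cv2.INTER_CUBIC))
for x in [-.002,0,.002]: print(x,bounds(x,0,-.0425,.022),bounds(x,0,-.0425,.017))
E
```

```text
tcp [0.6137 0.3409 0.0474] F [-0.11  0.14  0.4 ] t 18.5 dp [ 0.0003 -0.0002 -0.0006] rot [ 0.01  0.03 -0.06]
0.04382256664738197 [ 0.35  0.68  1.34 -0.    1.13  1.64]
-0.002 [261.9 252.9 372.8 346.6] [274.5 264.8 360.2 337.1]
0 [261.7 248.1 373.1 342.9] [274.3 260.1 360.4 333.2]
0.002 [261.4 243.2 373.4 339.1] [274.1 255.3 360.6 329.3]
```

View pics/w11.png

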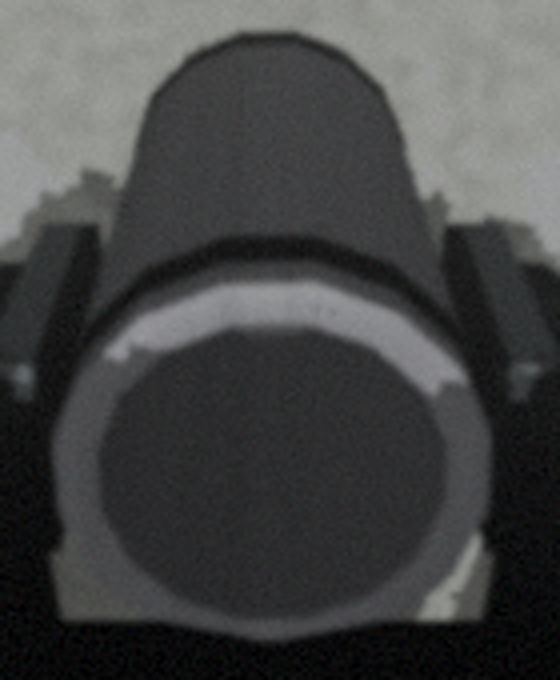

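Request:
apply_moves(
  deltas=[
    {"dp": [0, 0, 0], "angular": [0, 0, 0], "fingers": 0},
    {"dp": [0, 0, -0.02], "angular": [0, 0, 0], "fingers": 0},
    {"dp": [0, 0, -0.04], "angular": [0, 0, 0], "fingers": 0},
    {"dp": [0, 0, -0.04], "angular": [0, 0, 0], "fingers": 0},
    {"dp": [0, 0, -0.04], "angular": [0, 0, 0], "fingers": 0},
    {"dp": [0, 0, -0.04], "angular": [0, 0, 0], "fingers": 0},
    {"dp": [0, 0, -0.02], "angular": [0, 0, 0], "fingers": 0},
  ],
)

```text
time: 19.25
tool_pos: [0.6101, 0.3393, 0.2454]
tool_rot: [0.002, 0.991, 0.137, -0.009]
wrist_force: [0.6, 0.2, -1.7]
opening: 0.0434
```

```bash
python3 - <<'E'
from h import *
from rig import monitor
st=monitor.read_state(); rel(st,(-.0006,0,.0474)); goins(st,.14,(-.0006,0,.0474)); print(st["opening"])
go(st,FOOT+PZ*(.14+.0474),down(15.8))
E
```

```text
along 0.2692 lat [-0.0115  0.2083 -0.1101] lat in tool [ 0.0474 -0.2039  0.1089] ang 29.29 F [ 0.6  0.2 -1.7] Ftool [ 0.6 -0.   1.7]
tcp [0.6101 0.3393 0.2454] F [ 0.56  0.2  -1.7 ] t 19.25 dp [-0.0704  0.2367  0.01  ] rot [-24.   -16.79   0.13]
0.04343991058699331
tcp [0.6101 0.3393 0.2454] F [ 0.56  0.2  -1.7 ] t 19.25 dp [-0.0709  0.2366  0.0098] rot [ 0.1   1.07 -0.08]
```

Request:
apply_moves(
  deltas=[
    {"dp": [-0.008, 0.03, -0.002], "angular": [0, 1, 0], "fingers": 0},
    {"dp": [-0.014, 0.045, 0], "angular": [0, 0, 0], "fingers": 0},
    {"dp": [-0.014, 0.045, 0], "angular": [0, 0, 0], "fingers": 0},
    {"dp": [-0.014, 0.045, 0], "angular": [0, 0, 0], "fingers": 0},
    {"dp": [-0.014, 0.045, 0], "angular": [-4.8, -3.6, 0], "fingers": 0},
    {"dp": [-0.007, 0.02, 0], "angular": [-4.8, -3.6, 0], "fingers": 0},
    {"dp": [0, 0, 0], "angular": [-4.8, -3.6, 0], "fingers": 0},
    {"dp": [0, 0, 0], "angular": [-4.8, -3.6, 0], "fingers": 0},
    {"dp": [0, 0, 0], "angular": [-4.8, -3.6, 0], "fingers": 0},
    {"dp": [0, 0, 0], "angular": [0, 0, 0], "fingers": 0},
  ],
)

```text
time: 20.25
tool_pos: [0.6043, 0.0881, 0.2542]
tool_rot: [0.235, 0.955, 0.129, -0.127]
wrist_force: [0.1, 0.2, -3.3]
opening: 0.0437
```

```bash
cat > r2.py <<'E'
from h import *
from rig import monitor
import sys
st=monitor.read_state(); o=(-.0006,0,.0474); rel(st,o); goins(st,float(sys.argv[1]),o); print(st["opening"])
E
python3 r2.py .1
```

```text
along 0.1524 lat [-0.0045 -0.0107  0.0067] lat in tool [-0.0082  0.0106  0.0002] ang 0.93 F [ 0.1  0.2 -3.3] Ftool [ 1.2 -1.5  2.7]
tcp [0.6043 0.0881 0.2542] F [ 0.13  0.22 -3.32] t 20.25 dp [ 0.0083 -0.0107  0.0522] rot [ 0.76  0.52 -0.44]
0.04372309138838643
```

Request:
apply_moves(
  deltas=[
    {"dp": [0.004, -0.005, 0.01], "angular": [0.8, 0.5, -0.4], "fingers": 0},
    {"dp": [0.004, -0.005, 0.02], "angular": [0, 0, 0], "fingers": 0},
    {"dp": [0, 0, 0.02], "angular": [0, 0, 0], "fingers": 0},
    {"dp": [0, 0, 0.01], "angular": [0, 0, 0], "fingers": 0},
    {"dp": [0, 0, 0], "angular": [0, 0, 0], "fingers": 0},
  ],
)

```text
time: 20.75
tool_pos: [0.5978, 0.0696, 0.1922]
tool_rot: [0.22, 0.959, 0.132, -0.121]
wrist_force: [0.2, -0.0, -2.2]
opening: 0.044
```

```bash
python3 r2.py .07
```

```text
along 0.0889 lat [ 0.0007  0.0018 -0.0011] lat in tool [ 0.0013 -0.0017  0.    ] ang 0.92 F [ 0.2 -0.  -2.2] Ftool [ 0.8 -0.8  1.9]
tcp [0.5978 0.0696 0.1922] F [ 0.15 -0.04 -2.21] t 20.75 dp [-0.001   0.0014  0.0189] rot [-0.77 -0.51 -0.06]
0.043995716744454495
```

Request:
apply_moves(
  deltas=[
    {"dp": [-0.001, 0.0015, 0.008], "angular": [-0.7, -0.5, 0], "fingers": 0},
    {"dp": [0, 0, 0.004], "angular": [0, 0, 0], "fingers": 0},
    {"dp": [0, 0, 0], "angular": [0, 0, 0], "fingers": 0},
  ],
)

```text
time: 21.05
tool_pos: [0.5958, 0.0615, 0.184]
tool_rot: [0.226, 0.957, 0.131, -0.122]
wrist_force: [0.3, -0.3, -2.4]
opening: 0.0436
```

```bash
python3 r2.py .05
```

```text
along 0.0777 lat [ 0.0006 -0.0016  0.0007] lat in tool [ 0.      0.0018 -0.    ] ang 0.22 F [ 0.3 -0.3 -2.4] Ftool [ 0.9 -0.7  2.2]
tcp [0.5958 0.0615 0.184 ] F [ 0.29 -0.26 -2.41] t 21.05 dp [ 0.     -0.0019  0.0277] rot [-0.12 -0.18 -0.23]
0.0435883887937258
```

Request:
apply_moves(
  deltas=[
    {"dp": [0, -0.0015, 0.008], "angular": [-0.1, -0.2, 0], "fingers": 0},
    {"dp": [0, 0, 0.006], "angular": [0, 0, 0], "fingers": 0},
    {"dp": [0, 0, 0], "angular": [0, 0, 0], "fingers": 0},
  ],
)

```text
time: 21.35
tool_pos: [0.5934, 0.0565, 0.171]
tool_rot: [0.227, 0.957, 0.131, -0.123]
wrist_force: [-0.2, -0.3, -1.2]
opening: 0.0437
```

```bash
python3 r2.py .05
```

```text
along 0.0637 lat [ 0.0006 -0.0001 -0.    ] lat in tool [0.0005 0.0003 0.    ] ang 0.1 F [-0.2 -0.3 -1.2] Ftool [ 0.1 -0.3  1.2]
tcp [0.5934 0.0565 0.171 ] F [-0.24 -0.31 -1.19] t 21.35 dp [-0.0005 -0.0003  0.0137] rot [-0.01 -0.1  -0.25]
0.04367571105046228
```

Request:
apply_moves(
  deltas=[
    {"dp": [-0.0005, 0, 0.006], "angular": [0, 0, 0], "fingers": 0},
    {"dp": [0, 0, 0.006], "angular": [0, 0, 0], "fingers": 0},
    {"dp": [0, 0, 0.004], "angular": [0, 0, 0], "fingers": 0},
  ],
)

```text
time: 21.65
tool_pos: [0.5903, 0.0488, 0.1566]
tool_rot: [0.227, 0.957, 0.131, -0.122]
wrist_force: [-0.3, 0.7, -0.9]
opening: 0.0434
```

```bash
python3 r2.py .03
```

```text
along 0.047 lat [ 0.0005 -0.     -0.0001] lat in tool [0.0005 0.0001 0.    ] ang 0.17 F [-0.3  0.7 -0.9] Ftool [ 0.1 -1.1  0.5]
tcp [0.5903 0.0488 0.1566] F [-0.29  0.7  -0.95] t 21.65 dp [-0.0004 -0.0002  0.0171] rot [-0.   -0.17 -0.24]
0.043395529979332846
```

Request:
apply_moves(
  deltas=[
    {"dp": [-0.0003, 0, 0.005], "angular": [0, -0.1, 0], "fingers": 0},
    {"dp": [0, 0, 0.005], "angular": [0, 0, 0], "fingers": 0},
    {"dp": [0, 0, 0.003], "angular": [0, 0, 0], "fingers": 0},
  ],
)

```text
time: 21.95
tool_pos: [0.5872, 0.0419, 0.1441]
tool_rot: [0.227, 0.957, 0.131, -0.123]
wrist_force: [-1.0, 0.3, -1.7]
opening: 0.0429
```

```bash
python3 r2.py .022
```

```text
along 0.0325 lat [-0.0001 -0.0001  0.0001] lat in tool [-0.0001  0.0001 -0.    ] ang 0.03 F [-1.   0.3 -1.7] Ftool [-0.3 -1.2  1.5]
tcp [0.5872 0.0419 0.1441] F [-0.95  0.27 -1.67] t 21.95 dp [ 0.0001 -0.0001  0.0105] rot [-0.01 -0.03 -0.23]
0.04285975049876764
```

Request:
apply_moves(
  deltas=[
    {"dp": [0, 0, 0.003], "angular": [0, 0, 0], "fingers": 0},
    {"dp": [0, 0, 0.003], "angular": [0, 0, 0], "fingers": 0},
    {"dp": [0, 0, 0.001], "angular": [0, 0, 0], "fingers": 0},
  ],
)

```text
time: 22.25
tool_pos: [0.5857, 0.0382, 0.1372]
tool_rot: [0.227, 0.957, 0.131, -0.124]
wrist_force: [-0.4, -0.0, -1.2]
opening: 0.0438
```

```bash
python3 r2.py .022
```

```text
along 0.0245 lat [-0.0002 -0.0001  0.0001] lat in tool [-0.0002  0.0001 -0.    ] ang 0.01 F [-0.4 -0.  -1.2] Ftool [-0.  -0.6  1.1]
tcp [0.5857 0.0382 0.1372] F [-0.43 -0.   -1.2 ] t 22.25 dp [ 0.0002 -0.0001  0.0025] rot [-0.01  0.   -0.23]
0.04376068922678877
```

Request:
apply_moves(
  deltas=[
    {"dp": [0, 0, 0.0015], "angular": [0, 0, 0], "fingers": 0},
    {"dp": [0, 0, 0.001], "angular": [0, 0, 0], "fingers": 0},
  ],
)

```text
time: 22.45
tool_pos: [0.5853, 0.037, 0.135]
tool_rot: [0.227, 0.957, 0.131, -0.124]
wrist_force: [-0.5, 1.3, -0.4]
opening: 0.0437
```

```bash
python3 r2.py .022
```

```text
along 0.022 lat [-0.0001 -0.0001  0.0001] lat in tool [-0.0002  0.0001 -0.    ] ang 0.02 F [-0.5  1.3 -0.4] Ftool [-0.1 -1.4 -0.2]
tcp [0.5853 0.037  0.135 ] F [-0.47  1.28 -0.36] t 22.45 dp [ 0.0002 -0.0001  0.    ] rot [-0.02 -0.01 -0.24]
0.04369779056177311
```

Request:
apply_moves(
  deltas=[
    {"dp": [0, 0, 0.001], "angular": [0, 0, 0], "fingers": 0},
    {"dp": [0, 0, 0.001], "angular": [0, 0, 0], "fingers": 0},
  ],
)

```text
time: 22.65
tool_pos: [0.5852, 0.0366, 0.1344]
tool_rot: [0.227, 0.957, 0.131, -0.123]
wrist_force: [-0.4, 2.7, 5.2]
opening: 0.0439
```

```bash
python3 r2.py .022
```

```text
along 0.0213 lat [-0.0001 -0.0002  0.0001] lat in tool [-0.0001  0.0001 -0.    ] ang 0.09 F [-0.4  2.7  5.2] Ftool [-1.4 -0.3 -5.7]
tcp [0.5852 0.0366 0.1344] F [-0.41  2.69  5.19] t 22.65 dp [ 0.0002 -0.0002 -0.0007] rot [-0.03 -0.08 -0.28]
0.04393894942084558
```

Contact at 21–22 mm, about 7 N. I'll hold it lightly against the stop.

Request:
apply_moves(
  deltas=[
    {"dp": [0, 0, 0.0013], "angular": [0, 0, 0], "fingers": 0},
    {"dp": [0, 0, 0.0015], "angular": [0, 0, 0], "fingers": 0},
    {"dp": [0, 0, 0.0015], "angular": [0, 0, 0], "fingers": 0},
  ],
)

```text
time: 22.95
tool_pos: [0.5852, 0.0365, 0.1343]
tool_rot: [0.227, 0.958, 0.13, -0.121]
wrist_force: [-1.1, 5.3, 7.5]
opening: 0.044
```

```bash
python3 r2.py .022;  python3 - <<'E'
from h import *
from rig import monitor,camera
im=camera("scene")
a=cv2.resize(im[160:240,260:340,::-1],None,fx=5,fy=5,interpolation=cv2.INTER_CUBIC)
im2=camera("top");b=cv2.resize(im2[160:240,310:390,::-1],None,fx=5,fy=5,interpolation=cv2.INTER_CUBIC)
cv2.imwrite("pics/s12.png",np.hstack([a,b]))
E
```

```text
along 0.0211 lat [ 0.0002 -0.0001  0.    ] lat in tool [0.0001 0.0002 0.    ] ang 0.34 F [-1.1  5.3  7.5] Ftool [-2.2 -1.9 -8.8]
tcp [0.5852 0.0365 0.1343] F [-1.12  5.29  7.52] t 22.95 dp [ 0.0002 -0.0002 -0.0009] rot [-0.04 -0.34 -0.36]
0.043952221478379606
```

View pics/s12.png

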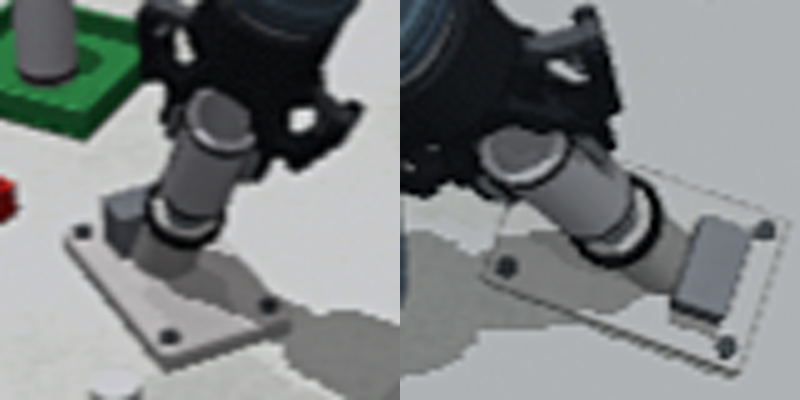

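Request:
apply_moves(
  deltas=[
    {"dp": [0, 0, 0.0012], "angular": [0, 0, 0], "fingers": 0},
    {"dp": [0, 0, -0.01], "angular": [0, 0, 0], "fingers": 0},
    {"dp": [0, 0, -0.02], "angular": [0, 0, 0], "fingers": 0},
    {"dp": [0, 0, -0.02], "angular": [0, 0, 0], "fingers": 0},
  ],
)

```text
time: 23.45
tool_pos: [0.5924, 0.0594, 0.177]
tool_rot: [0.227, 0.957, 0.13, -0.123]
wrist_force: [0.9, 0.7, -2.2]
opening: 0.0436
```

```bash
python3 r2.py .15
```

```text
along 0.0701 lat [-0.0015 -0.0001  0.0004] lat in tool [-0.0015 -0.0002 -0.    ] ang 0.13 F [ 0.9  0.7 -2.2] Ftool [ 1.6 -1.3  1.4]
tcp [0.5924 0.0594 0.177 ] F [ 0.86  0.75 -2.24] t 23.45 dp [ 0.0018  0.     -0.0799] rot [-0.07 -0.11 -0.3 ]
0.04357359584350635
```

Request:
apply_moves(
  deltas=[
    {"dp": [0, 0, -0.03], "angular": [0, 0, 0], "fingers": 0},
    {"dp": [0, 0, -0.04], "angular": [0, 0, 0], "fingers": 0},
    {"dp": [0, 0, -0.03], "angular": [4.8, 3.6, 0], "fingers": 0},
    {"dp": [0, 0.02, 0], "angular": [4.8, 3.6, 0], "fingers": 0},
    {"dp": [-0.01, 0.04, 0], "angular": [4.8, 3.6, 0], "fingers": 0},
    {"dp": [-0.01, 0.045, 0], "angular": [4.8, 3.6, 0], "fingers": 0},
    {"dp": [-0.01, 0.045, 0], "angular": [4.8, 3.6, 0], "fingers": 0},
  ],
)

```text
time: 24.15
tool_pos: [0.6289, -0.0316, 0.3003]
tool_rot: [-0.006, 0.989, 0.147, 0.01]
wrist_force: [1.4, -0.1, -2.0]
opening: 0.0434
```

```bash
python3 - <<'E'
from h import *
from rig import monitor
st=monitor.read_state(); go(st,[.635,-.215,.26],down(15.8)); print(st["joint_pos"].round(2))
E
```

```text
tcp [ 0.6289 -0.0316  0.3003] F [ 1.43 -0.15 -2.05] t 24.15 dp [-0.0483  0.1776  0.0376] rot [-0.51 -1.27  1.08]
[-0.24  0.36  1.23  0.02  1.54  1.04]
```

Request:
apply_moves(
  deltas=[
    {"dp": [-0.008, 0.03, 0.005], "angular": [-0.5, -1.2, 1.0], "fingers": 0},
    {"dp": [-0.011, 0.042, 0.01], "angular": [0, 0, 0], "fingers": 0},
    {"dp": [-0.011, 0.042, 0.01], "angular": [0, 0, 0], "fingers": 0},
    {"dp": [-0.011, 0.04, 0.01], "angular": [0, 0, 0], "fingers": 0},
    {"dp": [-0.005, 0.02, 0.005], "angular": [0, 0, 0], "fingers": 0},
    {"dp": [0, 0, 0], "angular": [0, 0, 0], "fingers": 0},
  ],
)

```text
time: 24.75
tool_pos: [0.6296, -0.2323, 0.263]
tool_rot: [0.003, 0.991, 0.131, 0.003]
wrist_force: [-0.3, 0.7, -1.9]
opening: 0.0441
```

```bash
python3 - <<'E'
from h import *
from rig import monitor,camera
st=monitor.read_state(); go(st,[.635,-.215,.15],down(15.8)); print(st["opening"])
cv2.imwrite("pics/w13.png",camera("wrist")[:,:,::-1])
E
```

```text
tcp [ 0.6296 -0.2323  0.263 ] F [-0.26  0.7  -1.86] t 24.75 dp [ 0.0092 -0.016   0.1129] rot [ 0.39 -0.24 -0.73]
0.04409109852206197
```

View pics/w13.png

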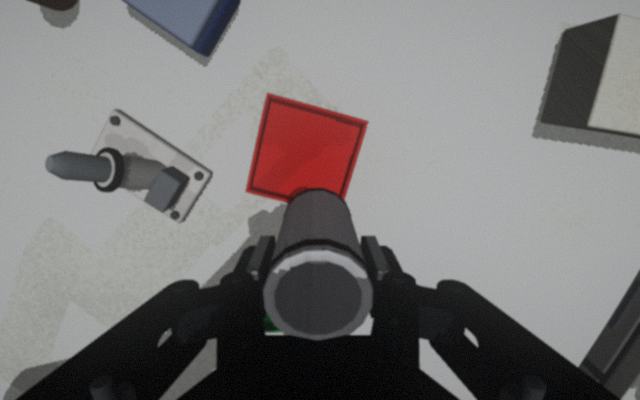

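```bash
python3 - <<'E'
from h import *
from rig import monitor
st=monitor.read_state(); P=np.array([atz("wrist",p,.025,st) for p in [(368,122),(247,190)]]); print(P.round(3),P.mean(0))
go(st,[P.mean(0)[0],P.mean(0)[1],.15],down(15.8))
E
```

```text
[[ 0.7   -0.279  0.025]
 [ 0.574 -0.151  0.025]] [ 0.63697223 -0.21476684  0.025     ]
tcp [ 0.6297 -0.2309  0.2633] F [ 0.35  0.39 -1.69] t 24.8 dp [ 0.0107 -0.0144  0.1133] rot [ 0.36 -0.26 -0.69]
```

Tray centre is (0.636, -0.215), which agrees with the top view. Descending.

Request:
apply_moves(
  deltas=[
    {"dp": [0.005, -0.008, 0.02], "angular": [0.3, -0.3, -0.7], "fingers": 0},
    {"dp": [0.004, -0.006, 0.04], "angular": [0, 0, 0], "fingers": 0},
    {"dp": [0, 0, 0.04], "angular": [0, 0, 0], "fingers": 0},
    {"dp": [0, 0, 0.03], "angular": [0, 0, 0], "fingers": 0},
    {"dp": [0, 0, 0.02], "angular": [0, 0, 0], "fingers": 0},
    {"dp": [0, 0, 0], "angular": [0, 0, 0], "fingers": 0},
  ],
)

```text
time: 25.4
tool_pos: [0.6383, -0.2071, 0.1143]
tool_rot: [0.002, 0.99, 0.142, 0.003]
wrist_force: [-0.8, -0.4, -2.1]
opening: 0.0437
```

```bash
cat > r3.py <<'E'
from h import *
from rig import monitor
st=monitor.read_state(); go(st,[.636,-.215,.0525],down(15.8)); print(st["opening"])
E
python3 r3.py
```

```text
tcp [ 0.6383 -0.2071  0.1143] F [-0.8  -0.43 -2.13] t 25.4 dp [-0.0047  0.0067  0.0619] rot [ 0.26 -0.28  0.5 ]
0.04368667867086624
```

Request:
apply_moves(
  deltas=[
    {"dp": [-0.004, 0.006, 0.015], "angular": [0.3, -0.3, 0.4], "fingers": 0},
    {"dp": [0, 0, 0.02], "angular": [0, 0, 0], "fingers": 0},
    {"dp": [-0.001, 0, 0.01], "angular": [0, -0.2, 0], "fingers": 0},
    {"dp": [0, 0, 0], "angular": [0, 0, 0], "fingers": 0},
  ],
)

```text
time: 25.8
tool_pos: [0.6384, -0.2137, 0.0722]
tool_rot: [0.002, 0.99, 0.14, 0.0]
wrist_force: [-0.8, 0.0, -2.2]
opening: 0.0436
```

```bash
python3 r3.py
```

```text
tcp [ 0.6384 -0.2137  0.0722] F [-0.8   0.04 -2.2 ] t 25.8 dp [-0.0026  0.0005  0.0197] rot [ 0.23 -0.02  0.27]
0.04363223792957541
```

Request:
apply_moves(
  deltas=[
    {"dp": [-0.001, 0, 0.01], "angular": [0.2, 0, 0], "fingers": 0},
    {"dp": [0, 0, 0.005], "angular": [0, 0, 0], "fingers": 0},
    {"dp": [0, 0, 0], "angular": [0, 0, 0], "fingers": 0},
  ],
)

```text
time: 26.1
tool_pos: [0.6388, -0.2151, 0.0587]
tool_rot: [0.001, 0.99, 0.14, 0.002]
wrist_force: [0.8, 0.2, -0.9]
opening: 0.0437
```

```bash
python3 r3.py
```

```text
tcp [ 0.6388 -0.2151  0.0587] F [ 0.77  0.22 -0.91] t 26.1 dp [-0.0027 -0.0009  0.0062] rot [ 0.18 -0.19  0.26]
0.04370088914731983
```

Request:
apply_moves(
  deltas=[
    {"dp": [0, 0, 0.003], "angular": [0.2, -0.2, 0], "fingers": 0},
    {"dp": [0, 0, 0.002], "angular": [0, 0, 0], "fingers": 0},
    {"dp": [0, 0, 0.001], "angular": [0, 0, 0], "fingers": 0},
  ],
)

```text
time: 26.4
tool_pos: [0.6396, -0.2157, 0.0535]
tool_rot: [0.0, 0.99, 0.14, 0.001]
wrist_force: [-0.7, -0.7, -2.1]
opening: 0.044
```

```bash
python3 r3.py
```

```text
tcp [ 0.6396 -0.2157  0.0535] F [-0.7  -0.67 -2.06] t 26.4 dp [-0.0032 -0.0016  0.001 ] rot [ 0.05 -0.06  0.25]
0.04400498029893142
```

Request:
apply_moves(
  deltas=[
    {"dp": [0, 0, 0.001], "angular": [0, 0, 0], "fingers": 0},
    {"dp": [0, 0, 0.001], "angular": [0, 0, 0], "fingers": 0},
  ],
)

```text
time: 26.6
tool_pos: [0.6399, -0.2157, 0.0523]
tool_rot: [0.001, 0.99, 0.14, 0.001]
wrist_force: [-2.2, 1.6, 6.6]
opening: 0.0435
```

```bash
python3 r3.py
```

```text
tcp [ 0.6399 -0.2157  0.0523] F [-2.22  1.6   6.64] t 26.6 dp [-0.0036 -0.0017 -0.0002] rot [ 0.08 -0.1   0.25]
0.04350377916838174
```

On the floor of the tray. Release and retreat upward.

Request:
apply_moves(
  deltas=[
    {"dp": [0, 0, 0], "angular": [0, 0, 0], "fingers": 0.7},
    {"dp": [0, 0, 0], "angular": [0, 0, 0], "fingers": 1},
    {"dp": [0, 0, 0], "angular": [0, 0, 0], "fingers": 1},
    {"dp": [0, 0, 0], "angular": [0, 0, 0], "fingers": 1},
    {"dp": [0, 0, 0], "angular": [0, 0, 0], "fingers": 1},
    {"dp": [0, 0, -0.02], "angular": [0, 0, 0], "fingers": 1},
    {"dp": [0, 0, -0.04], "angular": [0, 0, 0], "fingers": 1},
    {"dp": [0, 0, -0.04], "angular": [0, 0, 0], "fingers": 1},
    {"dp": [0, 0, -0.04], "angular": [0, 0, 0], "fingers": 1},
    {"dp": [0, 0, -0.02], "angular": [0, 0, 0], "fingers": 1},
  ],
)

```text
time: 27.6
tool_pos: [0.6374, -0.2146, 0.2128]
tool_rot: [-0.002, 0.99, 0.14, -0.003]
wrist_force: [-0.5, -0.9, 0.1]
opening: 0.0852
```

Request:
apply_moves(
  deltas=[
    {"dp": [0, 0, 0], "angular": [0, 0, 0], "fingers": 1},
    {"dp": [0, 0, 0], "angular": [0, 0, 0], "fingers": 1},
  ],
)

```text
time: 27.8
tool_pos: [0.6389, -0.2154, 0.2165]
tool_rot: [-0.0, 0.99, 0.14, -0.0]
wrist_force: [-0.3, 0.6, -1.6]
opening: 0.0855
```

```bash
python3 r3.py; python3 - <<'E'
from h import *
from rig import monitor,camera
st=monitor.read_state()
w=camera("wrist");s=camera("scene");t=camera("top")
cv2.imwrite("pics/e1.png",np.vstack([np.hstack([cv2.resize(w[:,:,::-1],(400,250)),cv2.resize(t[:,:,::-1],(400,250))]),cv2.resize(s[120:280,200:480,::-1],(800,350))[:, :]])[:600])
a=np.linspace(0,2*np.pi,90)
for z in (.095,.005):
  P=proj("wrist",np.c_[.6395+.022*np.cos(a),-.2157+.022*np.sin(a),0*a+z],st);print(P.mean(0)*.625)
E
```

```text
tcp [ 0.6389 -0.2154  0.2165] F [-0.27  0.6  -1.56] t 27.8 dp [-0.0027 -0.0011  0.164 ] rot [-0.01  0.    0.24]
0.08545782264276888
[198.81631821 117.25342756]
[198.74417125 105.08236129]
```

View pics/e1.png

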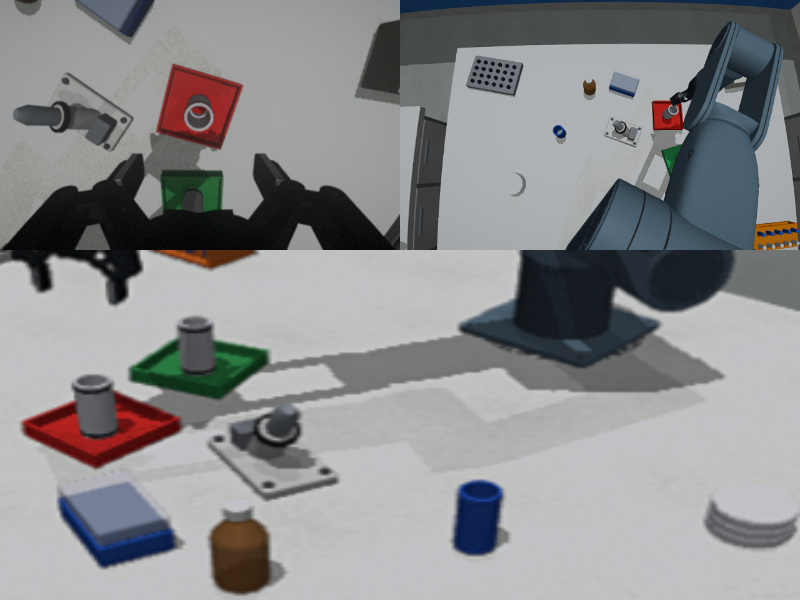

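Both sleeves stand upright in their trays, the bystanders are where they were, and the robot is clear. I'll hand in.

```bash
python3 - <<'E'
from rig import arm
print(arm.job_done())
E
```

```text
the job is handed in; nothing more can be done
None
```

Both sleeves were tried on the pin and sorted, and the job was handed in at about 28 s of the 64 s allowed. `job_done` gives no verdict, so the results below are from my own checks.

- **First sleeve, the one nearer the robot:** it slid fully home, about 0.3 mm from the collar by the arm's pose, with about 7 N of contact. A picture of it on the collar agreed, and it now stands released in the green tray.
- **Second sleeve, the farther one:** it stopped 21–22 mm short and was held against its stop at about 7–10 N. A picture showed the gap to the collar, and it now stands released in the red tray.

**Last checks:**
- The final pictures show both sleeves upright inside their trays. By the arm's pose at release, each is within about 5 mm of its tray's centre.
- The bottle, tip box, dishes and blue look-alike showed no visible movement. I checked these by eye and did not measure them.
- The gripper is open and clear above the red tray.

**Disagreements:**
- The cameras differed by 1–4 mm on some positions. I settled these with the wrist camera and by touch.
- The pin leans to the robot's left and slightly away from it in the pictures, not towards it as the task says, so I followed the pictures.

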